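# Clamp and cure a model hull in a sloped bonding jig

## Task

Lay the grey model hull flat in the nest of the sloped jig, between the two lamp bars and resting on the lower stops (either end first), let go of it, and swing the toggle clamp's handle over centre to its stop so that the pad locks down on the hull. With the hull clamped, turn the lamp dial until its white line points at the long mark, leave it there for two full seconds, and turn it right back to the off dot; then swing the clamp fully open again, leaving the hull lying in the nest. Do not disturb the parts case, the glue bottle or the toothpick tin.

Things in the scene. Friction and masses are not known exactly. Their poses are not given: they have to be found in the camera images.
- hull: Loose grey model vehicle hull 120 (x) x 48 (y) x 40 mm (z), about 0.14 kg, upright on the worktop at the start; origin: centre of its underside. Flat deck at z = 40 mm from x = -54 to +42 mm, full width; the ends outside it are 27 mm high. Flat upright sides: grasp across the 48 mm. May lie in the nest either way round.
- nest (a point): Where the underside centre of the seated hull lies: on rest strips 8 mm above the jig's bed, which slopes 30 deg. x: up the slope, away from the robot; y: across, left; z: square off the bed. Hull's long axis goes along y. Two lower stops, faces at x = -25.5 mm, 16 mm wide, at y = +-42 mm (finger gap 68 mm). Lamp bars end it at y = +-64 mm (4 mm play each end). Both rise 16 mm above the strips.
- handle_pivot (a point): Pivot of the clamp handle, same axes as nest; at nest x +124, z +63 mm. The handle turns about y; 105 mm from pivot to the grip's holding point. Bracket plates round it: y +-17, x -40 to +18, z -71 to +10 mm. The clamp arm, 105 mm long, pivots 19 mm down-slope of here: open, it stands up off the bed, leaning 10 deg up-slope; clamped, it lies over the nest along -x.
- handle_grip (a point): Point to hold on the clamp handle's black grip, 105 mm from the pivot. The grip is a bar 56 mm long along the handle (from 72 to 128 mm from the pivot), 18 mm wide across the pivot's y (pinch it so, from above) and 20 mm deep. Its axes turn with the handle and equal the pivot's when fully open.
- clamp_handle (a joint): Handle angle q, rad. 0: fully open, leaning 0.80 rad up-slope from the bed's z (grip direction in the pivot's frame: x = sin(0.80-q), z = cos(0.80-q)). Grows as it swings towards the robot: pad meets the hull at about 1.05, dead centre 1.25, locked at the stop 1.35 (leaning 0.55 rad down-slope). Stays where it is left; closing on the hull takes about 5 N at the grip.
- clamp_arm: Steel arm of the toggle clamp, driven by the handle, not to be handled itself; it carries a sprung black rubber pad, 20 mm diameter, that presses the middle of the hull's deck when clamped. Origin at the arm's pivot.
- dial_grip (a point): Point on the lamp dial's axis at grip height, 60 mm above the worktop, on a fixed grey control box 80 x 80 x 37 mm. Axes are the box's: z up, x away from the robot at yaw 0. The dial is a black bar 50 mm long, 12 mm wide, from 46 to 68 mm above the worktop, on a round skirt 54 mm across. A white line on the bar's top marks its pointing end.
- lamp_dial (a joint): Dial angle q, rad, grows clockwise from above. The white line points at angle 0.55-q, anticlockwise from the box's x. 0: off, at the round dot (also a stop); 1.10: at the long thick mark; thin short ticks every 0.22; other stop 1.76. Stays where it is left.
- parts_case: Bystander: flat pale plastic case 62 x 87 x 26 mm; origin under its centre.
- glue_bottle: Bystander: white bottle with a pointed cap, 35 mm diameter, 84 mm tall; origin under its centre.
- toothpick_tin: Bystander: open tin with toothpicks, 42 mm diameter, 66 mm tall; origin under its centre.
Mind the look-alikes: they are no part of the job. What is shaped like the hull but blue is not meant.

How it is judged:
By the outcome, as a careful person would: the job done as asked, in the order asked, and still so for the second after the job is handed in, with the robot touching nothing.
It also fails if it takes over 72 s, if anything falls off the work surface, if the arm or the gripper's body presses on something with over 40 N, if the wrist force passes 120 N, or if a joint passes its speed limit or range.

## Robot

A 6-joint arm with a two-finger parallel gripper is mounted at the origin on a cart in front of the work surface, level with it; the furniture and walls round the work are solid. World frame = base frame: x ahead of the robot, y to its left, z up, the work surface at z = 0. Lengths are in m, angles in rad, forces in N, time in s.
With the tool pointing down it reaches from about 0.325 to 0.75 m from the base axis. Payload 7.6 kg.
Tool frame: the origin (TCP) lies on the front face of the gripper's body, between the roots of the fingers; the fingertips stand 73 mm ahead of it and the grasp point (between the pads) lies 54 mm ahead of it; z points along the fingers, y is the line along which they close (so a half turn about z gives the same grasp; the last joint's range is limited). The gripper opens to 85 mm and grips with 20 to 120 N. Pads are 22 mm wide; open, the fingers measure 114 mm over their backs; the gripper's body (76 mm by 85 mm) begins 54 mm behind the grasp point. The pads swing forward as they close: fully open they stand 13 mm farther back than shut.
Start: joints at [-1.207, 0.052, 1.401, -0, 1.689, -0.07], TCP at [0.221, -0.476, 0.304] pointing down, gripper open.
Joint ranges: [-2.9, 2.9], [-0.91, 2.17], [0.12, 2.37], [-1.06, 4.2], [0.26, 2.73], [-2.93, 2.93]. Speed limits (rad/s): [2.57, 2.57, 3.01, 3.14, 3.14, 3.14].

## Interface

Orientations are given as a unit quaternion [x, y, z, w].
In Python, from station import manip, snapshot, camera_params gives the robot as it stands.
- The arm moves only by the tool step_arm, never from a script. Its argument "moves" is a list of rows, each a list of 4 numbers: the shift along the tool's x, y, z in m, then the turn about the tool's z in degrees. A call has exactly 8 rows; each row is the pose to reach, as a shift and turn from the pose commanded when the call began, along the tool's axes at that moment; what a row does not reach only later rows make up. A row lasts 1/10 s, in which the tool goes at most 50 mm and 8.59 degrees, less where a joint would pass 70% of its speed; a pose out of reach is approached as far as the arm can. A call with a gripper value outside its range is refused whole. "hand" is the opening, from 0 (shut) to 1 (fully open), set as the call begins (left out, the last holds). The fingers move at their own pace and stop on an object; "squeeze" is the grip in N (left out, the last holds). Time passes only in rows, so rows that repeat a pose let the fingers close, or fill a call up. It gives the time, the measured TCP pose, the force, the opening and the grip force at its end, in the units of the state.
- manip.get_state(): the state, without advancing time (a new reading comes with each control period).
- snapshot(name): name is "scene" or "top"; returns (picture, depth): 420x560x3 uint8, red, green, blue; 420x560 float32, m along the optical axis (not along the pixel's ray), 0 where there is no reading.
- camera_params(name): a dict with "fx", "fy", "cx", "cy" (pixels), "rvec" (rotation vector, rad) and "tvec" (3), from world to camera coordinates, as OpenCV has them. Camera axes: x right, y down, z forward; pixel columns grow to the right and rows downward; lengths in m; the calibration is good to about 2 mm. A picture is of the moment at which its call begins. camera_params takes no time and is no camera call.
- manip.finish_job(): hands the job in; it is judged then, once.
The state is a dict: "clock": time; "q": joint angles; "qd": joint speeds; "effort": joint torques, N m; "tcp_pos": TCP position; "orientation": TCP orientation; "contact_force": force on the tool from outside, world axes, zero at the start; "ft_torque": the same for the moment, N m; "finger_gap": opening from 0.0 (shut) to 1.0 (fully open); "gripper_force": force on a finger pad.
Only numpy, scipy, OpenCV 4.12 (cv2) and the standard library are available. Lean on these libraries where they do the work, as an engineer would, in place of code of your own. Each camera call takes 0.05 s, during which the arm holds its last target. There are 200 camera calls.

## Working session

There is one attempt and no reset: what is moved stays moved. The work goes in short steps, Python scripts to look and compute and a tool call to move; the robot and the scene stay as the last step left them, time stands still between calls to the robot, and variables do not carry over. Pictures are saved under pics/ and viewed, at most 10 in all, crops included, and the job is handed in when it is done.

Besides the shell and the picture viewer there is one more tool, called after "Call:" in YAML: its name, and indented under it one key for each argument. step_arm: Moves the arm, as the interface text tells. Its arguments: {"type":"object","properties":{"moves":{"type":"array"},"hand":{"type":"number"},"squeeze":{"type":"number"}},"required":["moves"]}

```bash
ls; mkdir -p pics; python3 - <<'E'
from station import manip, snapshot, camera_params
import cv2,numpy as np
for n in("scene","top"):
    p,d=snapshot(n); cv2.imwrite(f"pics/{n}0.png",cv2.resize(p[:,:,::-1],(800,600))); np.savez(f"{n}0.npz",p=p,d=d)
    print(n,camera_params(n))
print(manip.get_state())
E
```

```text
pics
scene {'fx': 467.1113470859775, 'fy': 467.1113470859775, 'cx': 273.61720359232606, 'cy': 209.69989718048936, 'rvec': array([ 1.07645803, -2.473091  ,  0.93462908]), 'tvec': array([0.31685169, 0.48296936, 1.09595637])}
top {'fx': 380.3248623921906, 'fy': 380.3248623921906, 'cx': 277.35741570851775, 'cy': 212.3022995572386, 'rvec': array([ 2.1532476 , -2.16585646,  0.11273357]), 'tvec': array([-0.06125451,  0.57776403,  1.15905447])}
{'clock': 0.1, 'q': array([-1.20732409e+00,  5.27663659e-02,  1.40159720e+00,  1.63021318e-06,
        1.68859169e+00, -7.02892842e-02]), 'qd': array([ 0.00012616, -0.00154339, -0.00246767,  0.0010958 , -0.00227443,
       -0.0018014 ]), 'effort': array([ 3.11539761e-04, -3.82582283e+01, -3.60986674e+01, -6.90059960e-05,
        4.73996275e-03,  2.68079617e-05]), 'tcp_pos': array([ 0.22062017, -0.47621918,  0.30317358]), 'orientation': array([ 9.76573164e-01,  2.15184549e-01, -9.87147885e-05, -6.74112241e-04]), 'contact_force': array([ 0.78809804, -0.00532074, -0.43811917]), 'ft_torque': array([0.00174678, 0.03677448, 0.02987545]), 'gripper_force': 0.0, 'finger_gap': 1.002036322950182}
```

View pics/scene0.png

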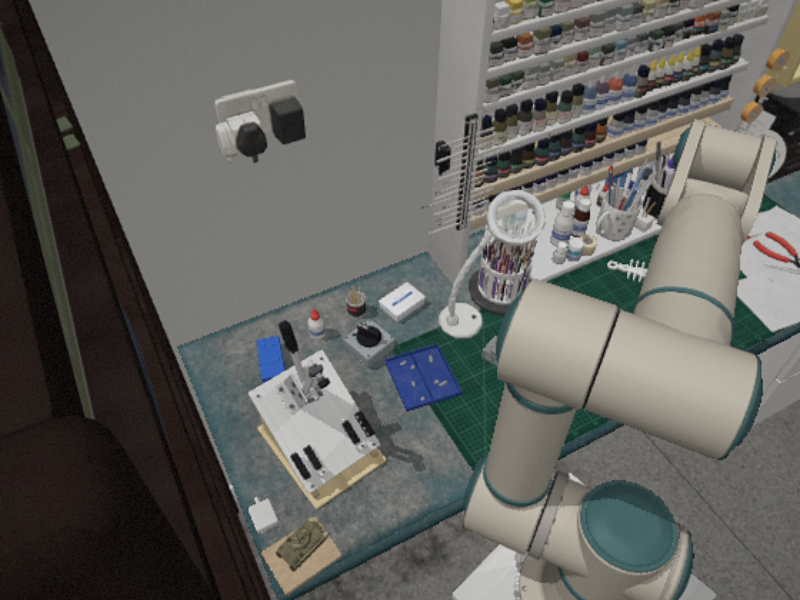

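View pics/top0.png

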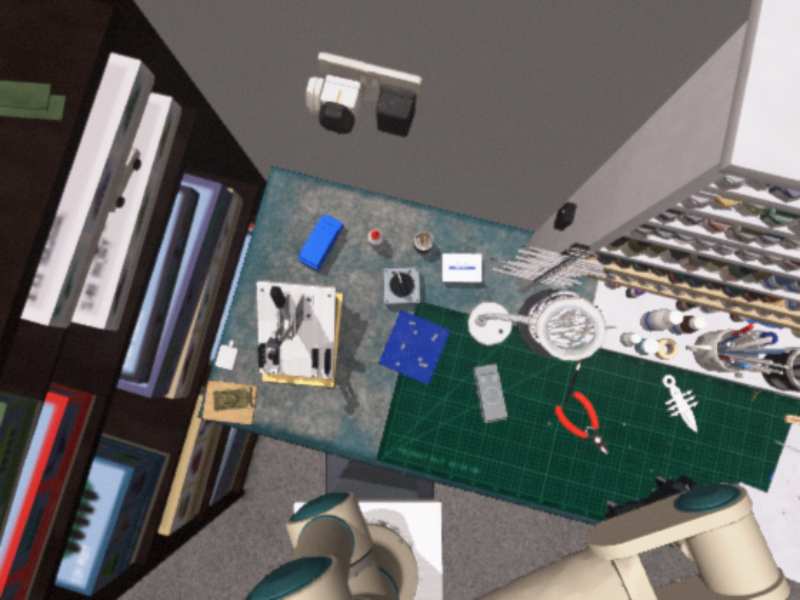

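The scene view shows the jig at about (315,425), the dial at (368,335) and the blue look-alike at (270,357). The top view shows the grey hull at (490,392), the jig at (297,335), the dial at (402,286), and the bottle, tin and case at (375,237), (423,241) and (462,268). Next I'll take enlarged crops.

```bash
cat >h.py <<'E'
import numpy as np,cv2
from station import manip,snapshot,camera_params
def cam(n):
    c=camera_params(n);return c,cv2.Rodrigues(c['rvec'])[0],np.array(c['tvec'])
def back(n,u,v,d):
    c,R,t=cam(n);u,v,d=map(np.asarray,(u,v,d))
    P=np.stack([(u-c['cx'])/c['fx']*d,(v-c['cy'])/c['fy']*d,d],-1);return (P-t)@R
def onz(n,u,v,z):
    a=back(n,u,v,1.);c,R,t=cam(n);o=-R.T@t;return o+(a-o)*(z-o[2])/(a-o)[2]
def proj(n,P):
    c,R,t=cam(n);p=np.asarray(P)@R.T+t;return np.stack([c['fx']*p[...,0]/p[...,2]+c['cx'],c['fy']*p[...,1]/p[...,2]+c['cy']],-1)
def crop(n,p,x0,y0,w,h,s,name):
    cv2.imwrite(name,cv2.resize(p[y0:y0+h,x0:x0+w,::-1],None,fx=s,fy=s,interpolation=cv2.INTER_CUBIC))
E
python3 - <<'E'
from h import *
T=np.load('top0.npz');S=np.load('scene0.npz')
crop('top',T['p'],165,165,195,135,4,'pics/tc.png')
crop('scene',S['p'],165,195,130,145,4,'pics/sc.png')
# depth points by region in top
v,u=np.mgrid[0:420,0:560];W=back('top',u,v,T['d'])
def reg(x0,y0,x1,y1,zlo,zhi):
    w=W[y0:y1,x0:x1].reshape(-1,3);p=T['p'][y0:y1,x0:x1].reshape(-1,3);m=(w[:,2]>zlo)&(w[:,2]<zhi);return w[m],p[m]
w,p=reg(325,245,365,305,.034,.05);r=cv2.minAreaRect((w[:,:2]*1000).astype(np.float32));print('hull deck',r,len(w),cv2.boxPoints(r))
w,p=reg(325,245,365,305,.018,.05);r=cv2.minAreaRect((w[:,:2]*1000).astype(np.float32));print('hull all',r,len(w),cv2.boxPoints(r))
w,p=reg(260,180,305,220,.03,.045);r=cv2.minAreaRect((w[:,:2]*1000).astype(np.float32));print('box',r,len(w),np.median(w[:,2]))
w,p=reg(260,180,305,220,.055,.09);r=cv2.minAreaRect((w[:,:2]*1000).astype(np.float32));print('dial',r,len(w),np.median(w[:,2]))
# bed plane: white pixels
w=W[198:272,178:238].reshape(-1,3);p=T['p'][198:272,178:238].reshape(-1,3)
m=(p.min(1)>150)&(w[:,2]>0.01);w=w[m]
rng=np.random.default_rng(0);best=0
for i in range(300):
    a=w[rng.choice(len(w),3,0)];n=np.cross(a[1]-a[0],a[2]-a[0]);n/=np.linalg.norm(n)+1e-12
    k=abs((w-a[0])@n)<.003
    if k.sum()>best:best=k.sum();bk=k
b=w[bk];c=b.mean(0);n=np.linalg.svd(b-c)[2][2];n*=np.sign(n[2]);print('bed',best,len(w),c,n,'slope',np.degrees(np.arccos(n[2])),'yaw',np.degrees(np.arctan2(-n[1],-n[0])))
for nm,rg in dict(glue=(250,155,275,180),tin=(282,155,305,180),case=(305,172,340,200),tableL=(240,215,258,230)).items():
    w,p=reg(*rg,-.05,.15);k=w[:,2]>.015;print(nm,w[k].mean(0) if k.any() else 0,np.median(w[:,2]),w[:,2].max())
E
```

```text
hull deck ((380.5054931640625, -265.9607238769531), (104.95343017578125, 48.434654235839844), 9.710078239440918) 512 [[ 324.696   -250.9412 ]
 [ 332.86514 -298.68198]
 [ 436.31497 -280.98026]
 [ 428.14584 -233.23947]]
hull all ((382.0046691894531, -265.3997497558594), (119.65837097167969, 49.02024841308594), 9.63605785369873) 659 [[ 318.9169  -251.2502 ]
 [ 327.12234 -299.57883]
 [ 445.09244 -279.54932]
 [ 436.887   -231.22067]]
box ((617.374755859375, -75.76669311523438), (80.6061019897461, 79.59983825683594), 1.8674179315567017) 469 0.03653460267471276
dial ((617.4475708007812, -75.97625732421875), (48.893741607666016, 12.029804229736328), 19.526622772216797) 66 0.06649516444147668
bed 1944 2410 [0.52037863 0.13875176 0.09215722] [-0.49859551  0.04927966  0.86543286] slope 30.067831346387912 yaw -5.644607013635887
glue [ 0.71925146 -0.02027778  0.05269947] -0.0001664828310481692 0.08606046635018319
tin [ 0.71569907 -0.12517073  0.03848739] 0.0005737380968040236 0.06377770189938307
case [ 0.65688536 -0.2101151   0.02503913] 0.021662811499667103 0.032156376898406246
tableL 0 -0.0005271654631448757 0.005673713415263443
```

View pics/tc.png

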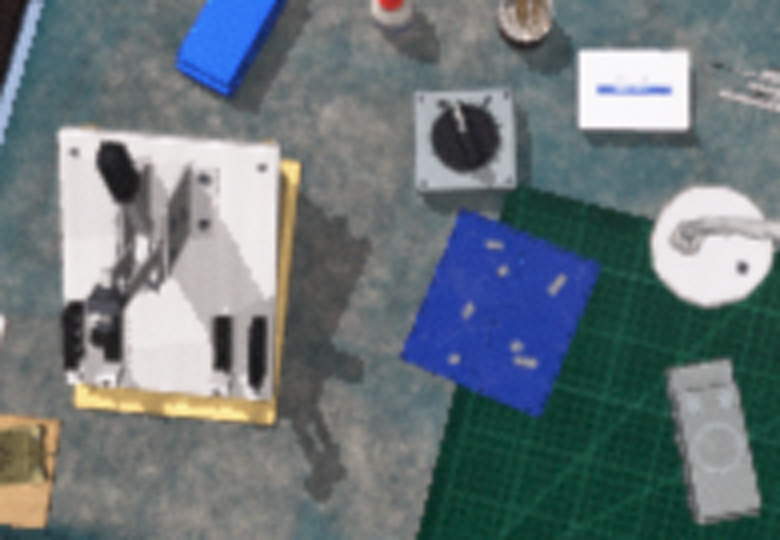

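View pics/sc.png

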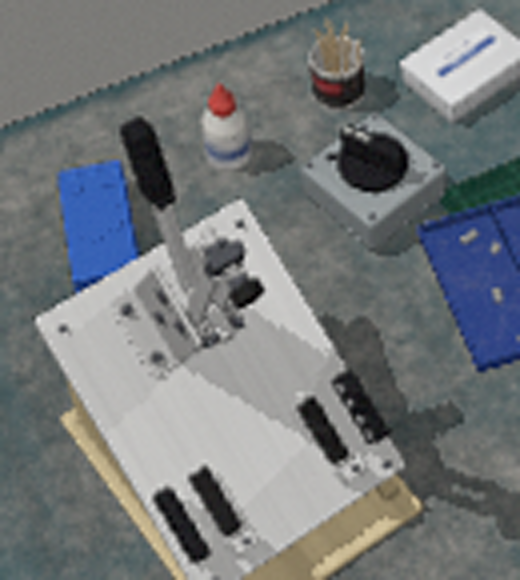

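The top crop shows the black lamp bars at crop (72,335) and (257,350), the rest strips inside them, the clamp grip at (120,172), and the dial's white line near (458,118) at the off dot. The scene crop shows the lower stops near (245,540) and (352,465). Next I'll measure these in the bed frame.

```bash
cat >>h.py <<'E'
def bedframe(n,yaw=None):
    x=np.array([-n[0],-n[1],0]);x/=np.linalg.norm(x)
    y=np.cross([0,0,1],x);s=np.radians(30)
    return np.stack([np.cos(s)*x+np.sin(s)*np.array([0,0,1]),y,-np.sin(s)*x+np.cos(s)*np.array([0,0,1])],1)
E
python3 - <<'E'
from h import *
n=[-0.49859551,0.04927966,0.86543286];B=bedframe(n);c0=np.array([0.52037863,0.13875176,0.09215722])
out=[]
for nm,(x0,y0,x1,y1) in dict(top=(175,190,245,275),scene=(170,215,275,345)).items():
    T=np.load(nm+'0.npz');v,u=np.mgrid[0:420,0:560];W=back(nm,u,v,T['d']);
    L=((W-c0)@B*1000)[y0:y1,x0:x1].reshape(-1,3);p=T['p'][y0:y1,x0:x1].reshape(-1,3).astype(int)
    m=(abs(L[:,2])<3)&(p.min(1)>110)&(abs(L[:,0])<170)&(abs(L[:,1])<140);b=L[m]
    r=cv2.minAreaRect(b[:,:2].astype(np.float32));print(nm,'bed rect',r,np.median(b[:,2]))
    r1=np.percentile(b[:,:2],[.5,99.5],axis=0);print(r1)
    dark=(p.max(1)<90)
    for side in(-1,1):
        m=dark&(L[:,1]*side>25)&(L[:,2]>3)&(L[:,2]<34)&(L[:,0]<20)&(L[:,0]>-160)&(abs(L[:,1])<110)
        q=L[m];hi=q[q[:,2]>17];lo=q[q[:,2]<13]
        for k,a in(('hi',hi),('lo',lo)):
            if len(a)>8:print(nm,side,k,len(a),np.percentile(a,[3,50,97],axis=0).round(1).tolist())
# rectified view at bed +8mm plane from both cams, 0.5mm... 
X=np.arange(160,-160,-.5);Y=np.arange(110,-110,-.5)
for nm in('top','scene'):
    P=c0+np.stack(np.broadcast_arrays(X[:,None],Y[None],np.array(8.)),-1)/1000@B.T
    uv=proj(nm,P).astype(np.float32);im=cv2.remap(np.load(nm+'0.npz')['p'],uv[...,0],uv[...,1],cv2.INTER_CUBIC)
    globals()['r_'+nm]=im
im=np.hstack([r_top,r_scene])[200:,:,::-1].copy()
cv2.imwrite('pics/rect.png',im[:, :800] if im.shape[1]<=800 else cv2.resize(im,None,fx=800/im.shape[1],fy=800/im.shape[1]));print(im.shape)
E
```

```text
top bed rect ((-34.82029724121094, 9.688591003417969), (171.03994750976562, 267.5242004394531), 87.74044036865234) -0.024219893840132158
[[-114.52233256  -74.02364982]
 [  94.9866671    84.75461365]]
top -1 hi 58 [[-85.5, -69.5, 19.2], [-62.5, -65.0, 23.5], [-40.7, -59.6, 26.4]]
top -1 lo 58 [[-82.4, -69.7, 4.8], [-58.0, -39.3, 8.4], [-40.5, -33.2, 10.8]]
top 1 hi 56 [[-84.1, 68.6, 18.0], [-60.6, 73.4, 23.0], [-40.4, 78.3, 26.9]]
top 1 lo 27 [[-83.6, 42.3, 6.1], [-72.0, 51.3, 8.4], [-40.6, 75.4, 12.6]]
scene bed rect ((-7.773078918457031, 3.8551788330078125), (209.88876342773438, 159.8544158935547), 0.25375503301620483) -0.6872784687450985
[[-111.54971706  -74.6487568 ]
 [  96.10523067   83.24969285]]
scene -1 hi 82 [[-85.4, -71.1, 18.6], [-62.4, -65.6, 22.3], [-38.8, -60.6, 26.2]]
scene -1 lo 89 [[-84.3, -61.3, 3.7], [-63.9, -39.8, 7.1], [-41.2, -32.3, 11.3]]
scene 1 hi 91 [[-87.0, 68.5, 18.4], [-64.2, 73.6, 22.8], [-40.6, 78.2, 27.2]]
scene 1 lo 94 [[-83.7, 40.0, 3.5], [-63.4, 47.0, 6.8], [-42.9, 78.0, 11.2]]
(440, 880, 3)
```

View pics/rect.png

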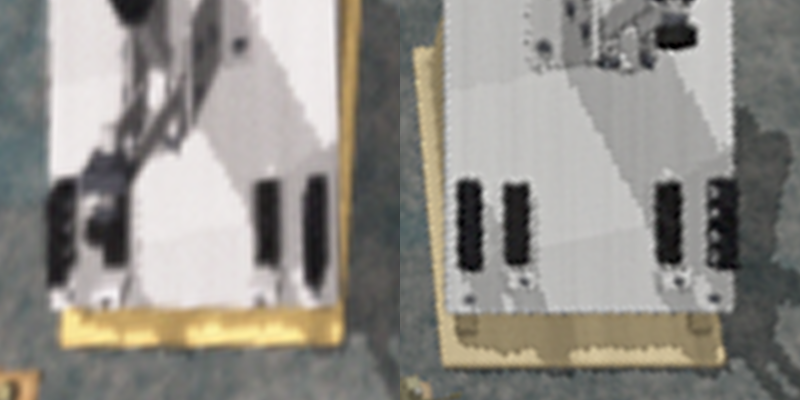

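The rectified bed view, with the top camera on the left and the scene camera on the right, is square. It shows the lamp bars at columns 60 and 315, the rest strips, and bright stops just below the strips (row about 285). Now I'll locate the stops, grip, bracket and dial.

```bash
python3 - <<'E'
from h import *
n=[-0.49859551,0.04927966,0.86543286];B=bedframe(n);c0=np.array([0.52037863,0.13875176,0.09215722]);print(B)
for nm in('top','scene'):
    T=np.load(nm+'0.npz');v,u=np.mgrid[0:420,0:560];W=back(nm,u,v,T['d']);L=(W-c0)@B*1000-[0,4.1,8];p=T['p'].astype(int)
    ok=(T['d']>0)&(abs(L[...,1])<110)&(L[...,0]>-160)&(L[...,0]<220)
    for s in(-1,1):
        m=ok&(L[...,1]*s>30)&(L[...,1]*s<54)&(L[...,2]>5)&(L[...,2]<25)&(L[...,0]<-60);a=L[m];print(nm,'stop',s,len(a),np.percentile(a,[3,25,50,75,97],axis=0).round(1).tolist() if len(a)>3 else a)
    m=ok&(L[...,2]>90)&(L[...,2]<190)&(L[...,0]>60)&(p.max(-1)<80)
    a=L[m];print(nm,'grip',len(a),np.percentile(a,[3,50,97],axis=0).round(1).tolist())
    m=ok&(L[...,2]>10)&(L[...,2]<66)&(L[...,0]>-20)&(abs(L[...,1])<35);a=L[m];print(nm,'bracket',len(a),np.percentile(a,[2,50,98],axis=0).round(1).tolist())
    m=ok&(L[...,2]>75)&(L[...,0]<62);a=L[m];print(nm,'arm',len(a),np.percentile(a,[2,50,98],axis=0).round(1).tolist())
E
```

```text
[[ 0.86182616  0.0983577  -0.49757556]
 [-0.08518027  0.99515113  0.04917885]
 [ 0.5        -0.          0.8660254 ]]
top stop -1 24 [[-98.4, -48.8, 5.5], [-95.8, -46.1, 9.0], [-92.8, -41.4, 13.1], [-91.2, -38.0, 16.4], [-89.5, -34.1, 19.1]]
top stop 1 26 [[-99.9, 34.9, 6.5], [-96.4, 38.1, 13.1], [-92.9, 42.5, 14.5], [-91.2, 46.9, 16.0], [-89.8, 49.8, 17.8]]
top grip 123 [[60.9, -7.6, 119.5], [130.4, -2.7, 148.9], [152.7, 6.0, 172.5]]
top bracket 133 [[24.9, -18.0, 11.4], [54.1, -15.1, 43.0], [80.0, 17.9, 65.5]]
top arm 622 [[-154.6, -109.3, 78.8], [-24.2, -92.8, 533.0], [60.5, 9.3, 590.5]]
scene stop -1 26 [[-96.6, -50.3, 7.7], [-94.9, -46.3, 12.6], [-92.0, -41.8, 14.7], [-90.0, -37.5, 16.7], [-88.4, -35.3, 17.9]]
scene stop 1 29 [[-97.8, 33.5, 7.3], [-95.5, 37.6, 13.7], [-92.9, 41.7, 14.6], [-90.6, 45.8, 16.1], [-88.7, 48.8, 17.5]]
scene grip 189 [[104.8, -6.8, 120.3], [130.6, 2.1, 139.9], [153.7, 9.0, 158.0]]
scene bracket 149 [[25.6, -14.4, 11.2], [52.8, 16.3, 44.6], [81.4, 19.3, 65.2]]
scene arm 4336 [[-155.9, -109.1, 110.1], [-88.5, -93.7, 583.9], [49.8, 6.6, 623.4]]
```

```bash
cat >>h.py <<'E'
BN=np.array([-0.49859551,0.04927966,0.86543286]);B=bedframe(BN)
NEST=np.array([0.52037863,0.13875176,0.09215722])+B@np.array([-62.7,4.1,8])/1000
HX=np.array([-BN[0],-BN[1],0]);HX/=np.linalg.norm(HX);H=np.stack([HX,B[:,1],[0,0,1]],1)  # level frame at nest yaw
E
python3 - <<'E'
from h import *
print('nest',NEST,'pivot',NEST+B@[.124,0,.063])
for nm in('top','scene'):
    T=np.load(nm+'0.npz');v,u=np.mgrid[0:420,0:560];W=back(nm,u,v,T['d']);L=(W-NEST)@H*1000;p=T['p'].astype(int)
    ok=(T['d']>0)&(abs(L[...,1])<60)&(L[...,2]>85)&(L[...,2]<260)&(L[...,0]>-60)&(L[...,0]<180)
    a=L[ok]
    for lo in range(85,260,15):
        q=a[(a[:,2]>=lo)&(a[:,2]<lo+15)]
        if len(q)>3:print(nm,'v',lo,len(q),'h',np.percentile(q[:,0],[2,50,98]).round(),'y',np.percentile(q[:,1],[2,50,98]).round())
    f=ok&(L[...,0]<75);yy,xx=np.nonzero(f);print(np.median(xx),np.median(yy))
E
```

```text
nest [0.46276479 0.14856611 0.06773542] pivot [0.53828397 0.14110203 0.18429502]
top v 85 37 h [ 41.  76. 113.] y [-17. -15.  15.]
top v 100 87 h [ 32.  57. 102.] y [-18.  -9.  20.]
top v 115 92 h [47. 67. 94.] y [-18.  -0.  19.]
top v 130 40 h [39. 72. 87.] y [-14.  -2.  16.]
top v 145 29 h [34. 46. 89.] y [-9. -2. 10.]
top v 160 22 h [27. 79. 91.] y [-9. -3.  7.]
top v 175 13 h [22. 31. 84.] y [-10.  -9.  -1.]
top v 190 85 h [-8.  7. 98.] y [-10.  -3.   8.]
top v 205 109 h [  6.  25. 103.] y [-9.  0. 11.]
top v 220 29 h [ 93.  99. 116.] y [-7. -3.  8.]
top v 235 42 h [ 98. 105. 114.] y [-6.  1.  9.]
196.0 233.5
scene v 85 40 h [ 49.  80. 112.] y [-14.  16.  18.]
scene v 100 131 h [33. 51. 98.] y [-15.   7.  19.]
scene v 115 98 h [39. 72. 94.] y [-15.   4.  19.]
scene v 130 47 h [41. 75. 90.] y [-16.   3.  17.]
scene v 145 47 h [34. 79. 93.] y [-8.  3. 10.]
scene v 160 39 h [29. 84. 95.] y [-5.  4. 11.]
scene v 175 32 h [-2. 85. 93.] y [-7.  3. 10.]
scene v 190 130 h [-7. 18. 99.] y [-9.  2. 10.]
scene v 205 117 h [ 12.  30. 103.] y [-9.  1. 10.]
scene v 220 57 h [ 95. 100. 118.] y [-7.  3.  9.]
scene v 235 32 h [ 99. 105. 115.] y [-7.  1.  7.]
218.0 268.0
```

```bash
cat >>h.py <<'E'
from scipy.spatial.transform import Rotation as Ro
def delta(pos,psi=None):
    s=manip.get_state();R=Ro.from_quat(s['orientation']).as_matrix();d=R.T@(np.asarray(pos)-s['tcp_pos'])
    cur=np.degrees(np.arctan2(R[1,0],R[0,0]));t=0 if psi is None else -((psi-cur+180)%360-180)
    print('delta',d.round(4).tolist(),'turn',round(t,2),'psi',round(cur,2),'tcp',s['tcp_pos'].round(4),'F',s['contact_force'].round(1),'t',s['clock'],'gap',s['finger_gap'],'q',s['q'].round(2))
E
python3 -c "
from h import *
delta([.3337,-.2736,.22],9.64)"
```

```text
delta [0.1878, -0.1362, 0.0834] turn 15.21 psi 24.85 tcp [ 0.2206 -0.4762  0.3032] F [ 0.8 -0.  -0.4] t 0.1 gap 1.002036322950182 q [-1.21  0.05  1.4   0.    1.69 -0.07]
```

Call:
step_arm:
  moves:
    - [0.188, -0.136, 0.083, 15.2]
    - [0.188, -0.136, 0.083, 15.2]
    - [0.188, -0.136, 0.083, 15.2]
    - [0.188, -0.136, 0.083, 15.2]
    - [0.188, -0.136, 0.083, 15.2]
    - [0.188, -0.136, 0.083, 15.2]
    - [0.188, -0.136, 0.083, 15.2]
    - [0.188, -0.136, 0.083, 15.2]
  hand: 1

```text
clock: 0.9
tcp_pos: [0.3339, -0.2747, 0.2213]
orientation: [0.996, 0.084, 0.0, 0.0]
contact_force: [-0.3, -0.7, 0.1]
finger_gap: 0.999
gripper_force: 0.0
```

```bash
python3 - <<'E'
from h import *
p,d=snapshot('scene');p2,d2=snapshot('top')
np.savez('g.npz',p=p,d=d,p2=p2,d2=d2)
uv=proj('scene',manip.get_state()['tcp_pos']);print(uv)
x0=int(uv[0])-80;y0=int(uv[1])-75
crop('scene',p,max(x0,0),max(y0,0),160,150,4,'pics/g.png')
s=manip.get_state();R=Ro.from_quat(s['orientation']).as_matrix()
for nm,D in(('scene',d),('top',d2)):
    v,u=np.mgrid[0:420,0:560];L=(back(nm,u,v,D)-s['tcp_pos'])@R*1000
    a=L[(D>0)&(np.hypot(L[...,0],L[...,1])<150)]
    for z in range(80,-260,-20):
        q=a[(a[:,2]<=z)&(a[:,2]>z-20)]
        if len(q)>3 : print(nm,z,len(q),'x',np.percentile(q[:,0],[1,99]).round(),'y',np.percentile(q[:,1],[1,99]).round())
delta([.3337,-.2736,.22],9.64)
E
```

```text
[385.19227729 214.68434481]
scene 60 37 x [-9. 11.] y [-56.  46.]
scene 40 24 x [-11.   8.] y [-59.  23.]
scene 20 67 x [-12.  13.] y [-75. -38.]
scene 0 91 x [-16.  28.] y [-72.  -9.]
scene -20 167 x [-18. 126.] y [-70. 102.]
scene -40 108 x [-16.  26.] y [-68. -25.]
scene -60 27 x [13. 35.] y [-36. -15.]
scene -160 71 x [-37.  45.] y [-145.   -5.]
scene -180 221 x [-58.  62.] y [-143.   -3.]
scene -200 417 x [-70.  66.] y [-144.   -4.]
scene -220 683 x [-106.   66.] y [-141.    3.]
scene -240 2128 x [-121.   53.] y [-140.   39.]
top 20 37 x [-10.  15.] y [-75. -38.]
top 0 39 x [-12.  16.] y [-74. -33.]
top -20 73 x [-11. 128.] y [-72. 107.]
top -40 26 x [-5. 12.] y [-70. -58.]
top -160 115 x [-100.   29.] y [-141.  -11.]
top -180 230 x [-100.   69.] y [-144.   -7.]
top -200 412 x [-99.  71.] y [-143.   63.]
top -220 1157 x [-112.   68.] y [-138.   60.]
top -240 3947 x [-119.   56.] y [-138.   47.]
delta [0.0002, -0.0014, 0.0014] turn -0.09 psi 9.55 tcp [ 0.3338 -0.275   0.2214] F [-0.3  0.7  0.4] t 1.0 gap 0.9992448128415155 q [-0.77 -0.17  1.78 -0.    1.53  0.63]
```

View pics/g.png

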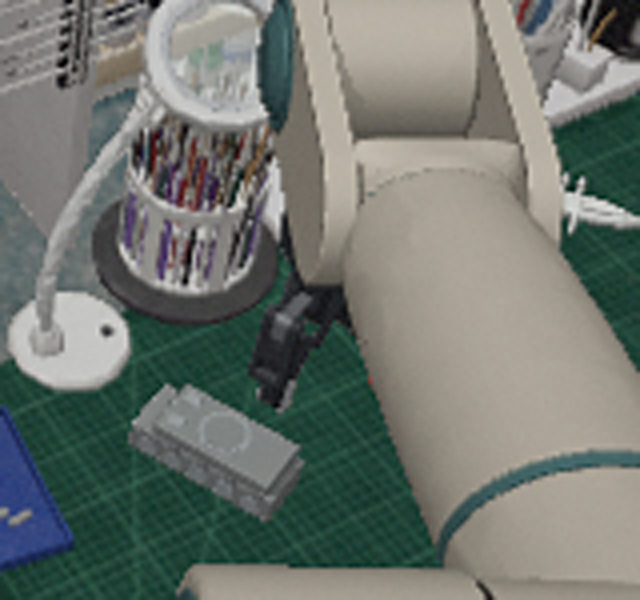

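The picture shows the open gripper finger at about (275,365) and the grey hull at (215,440). The gripper body is narrow along tool x and the wrist housing starts about 150 mm above the TCP. The open clamp arm overhangs the nest, so I'll grasp the hull near its end and bring it in from the side, underneath the pad.

```bash
python3 -c "
from h import *
delta([.3317,-.2739,.084],9.64)"
```

```text
delta [-0.0019, -0.0016, 0.1374] turn -0.09 psi 9.55 tcp [ 0.3338 -0.275   0.2214] F [-0.3  0.7  0.4] t 1.0 gap 0.9992448128415155 q [-0.77 -0.17  1.78 -0.    1.53  0.63]
```

Call:
step_arm:
  moves:
    - [-0.002, -0.002, 0.03, 0]
    - [-0.002, -0.002, 0.07, 0]
    - [-0.002, -0.002, 0.1, 0]
    - [-0.002, -0.002, 0.12, 0]
    - [-0.002, -0.002, 0.135, 0]
    - [-0.002, -0.002, 0.137, 0]
    - [-0.002, -0.002, 0.137, 0]
    - [-0.002, -0.002, 0.137, 0]

```text
clock: 1.8
tcp_pos: [0.3321, -0.2731, 0.085]
orientation: [0.996, 0.084, 0.001, 0.001]
contact_force: [0.2, -0.1, 0.3]
finger_gap: 0.999
gripper_force: 0.0
```

Call:
step_arm:
  moves:
    - [0, 0, 0, 0]
    - [0, 0, 0, 0]
    - [0, 0, 0, 0]
    - [0, 0, 0, 0]
    - [0, 0, 0, 0]
    - [0, 0, 0, 0]
    - [0, 0, 0, 0]
    - [0, 0, 0, 0]
  hand: 0.3
  squeeze: 40

```text
clock: 2.6
tcp_pos: [0.3322, -0.2728, 0.0848]
orientation: [0.996, 0.084, 0.001, 0.001]
contact_force: [-0.1, -1.1, 5.1]
finger_gap: 0.555
gripper_force: 41.7
```

```bash
cat >>h.py <<'E'
PSI=np.degrees(np.arctan2(B[1,1],B[0,1]))
def lev(h,y,v):return NEST+H@(np.array([h,y,v])/1000)
def inlev():
    s=manip.get_state();print('lev',((s['tcp_pos']-NEST)@H*1000).round(1))
E
python3 -c "
from h import *
print(PSI,lev(-2.4,-250,125));delta(lev(-2.4,-250,125),PSI)"
```

```text
84.35539244961197 [ 0.435787   -0.09998561  0.19273542]
delta [0.1312, -0.1528, -0.1081] turn -74.7 psi 9.65 tcp [ 0.3322 -0.2728  0.0848] F [-0.1 -1.1  5.1] t 2.6 gap 0.5554222690855188 q [-0.77 -0.01  1.92 -0.    1.23  0.63]
```

Call:
step_arm:
  moves:
    - [0, 0, -0.03, 0]
    - [0, 0, -0.07, 0]
    - [0.02, -0.02, -0.108, -8]
    - [0.045, -0.05, -0.108, -16]
    - [0.07, -0.08, -0.108, -24]
    - [0.095, -0.11, -0.108, -32]
    - [0.12, -0.14, -0.108, -40]
    - [0.131, -0.153, -0.108, -48]

```text
clock: 3.4
tcp_pos: [0.436, -0.0969, 0.1914]
orientation: [0.874, 0.486, -0.0, -0.001]
contact_force: [0.3, -0.5, -0.5]
finger_gap: 0.557
gripper_force: 42.1
```

Call:
step_arm:
  moves:
    - [0, 0, 0, -8]
    - [0, 0, 0, -16]
    - [0, 0, 0, -23]
    - [0, 0, 0, -26.7]
    - [0, 0, 0, -26.7]
    - [0, 0, 0, -26.7]
    - [0, 0, 0, -26.7]
    - [0, 0, 0, -26.7]

```text
clock: 4.2
tcp_pos: [0.4352, -0.0995, 0.1918]
orientation: [0.741, 0.671, -0.0, -0.0]
contact_force: [0.6, -0.1, -2.2]
finger_gap: 0.551
gripper_force: 42.1
```

```bash
python3 - <<'E'
from h import *
inlev()
delta(lev(-2.4,-52.3,125),PSI)
p,d=snapshot('top');s=manip.get_state()
v,u=np.mgrid[0:420,0:560];W=back('top',u,v,d);L=(W-NEST)@H*1000
z0=(s['tcp_pos'][2]-NEST[2])*1000-85
m=(d>0)&(L[...,2]>z0+12)&(L[...,2]<z0+48)&(L[...,1]<-100)&(L[...,1]>-330)&(abs(L[...,0])<80)&(p.max(-1)>90)
a=L[m];print(len(a),np.percentile(a,[1,50,99],axis=0).round(1))
r=cv2.minAreaRect(a[:,:2].astype(np.float32));print(r)
k=cv2.imwrite('pics/held.png',cv2.resize(p[150:310,200:400,::-1],None,fx=3,fy=3))
E
```

```text
lev [  -3.  -249.6  124.1]
delta [0.1973, 0.0004, -0.0009] turn -0.05 psi 84.31 tcp [ 0.4352 -0.0995  0.1918] F [ 0.6 -0.1 -2.2] t 4.2 gap 0.5512770745152266 q [-0.31 -0.11  1.78 -0.    1.47 -0.21]
167 [[ -25.9 -199.1   63.2]
 [  -1.2 -150.8   69.6]
 [  22.5 -137.6   85.3]]
((-2.364999771118164, -171.30667114257812), (68.0389175415039, 49.50537109375), 87.83809661865234)
```

View pics/held.png

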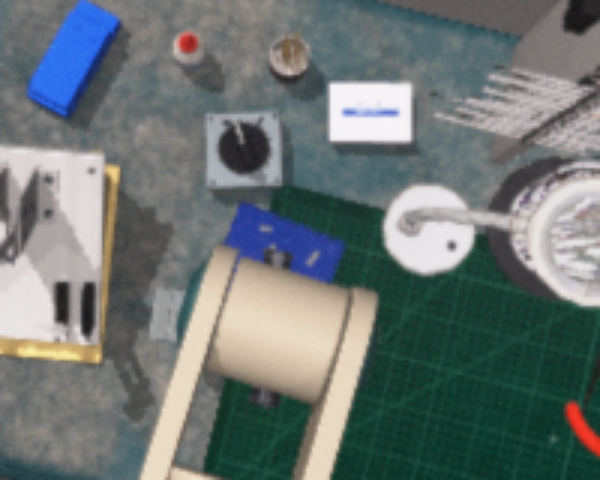

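The picture shows the hull held level, with its leading end at about (165,315). It heads for the jig with nothing in between.

Call:
step_arm:
  moves:
    - [0.03, 0, 0, 0]
    - [0.06, 0, 0, 0]
    - [0.09, 0, 0, 0]
    - [0.12, 0, 0, 0]
    - [0.15, 0, 0, 0]
    - [0.175, 0, 0, 0]
    - [0.19, 0, 0, 0]
    - [0.1965, 0, 0, 0]

```text
clock: 5.05
tcp_pos: [0.4546, 0.0972, 0.1918]
orientation: [0.741, 0.672, -0.0, -0.0]
contact_force: [0.0, 0.5, -1.4]
finger_gap: 0.553
gripper_force: 42.1
```

```bash
python3 - <<'E'
from h import *
inlev()
delta(lev(-2.4,-53,98),PSI)
print(manip.get_state()['contact_force'])
E
```

```text
lev [ -3.1 -51.9 124.1]
delta [-0.0011, 0.0007, 0.0261] turn 0.07 psi 84.43 tcp [0.4546 0.0972 0.1918] F [ 0.   0.5 -1.4] t 5.05 gap 0.5528580769728508 q [ 0.13 -0.05  1.73  0.    1.46  0.23]
[ 0.03465644  0.45240762 -1.35258648]
```

Call:
step_arm:
  moves:
    - [-0.001, 0.001, 0.005, 0]
    - [-0.001, 0.001, 0.01, 0]
    - [-0.001, 0.001, 0.014, 0]
    - [-0.001, 0.001, 0.018, 0]
    - [-0.001, 0.001, 0.021, 0]
    - [-0.001, 0.001, 0.023, 0]
    - [-0.001, 0.001, 0.025, 0]
    - [-0.001, 0.001, 0.025, 0]

```text
clock: 5.85
tcp_pos: [0.4555, 0.0949, 0.1667]
orientation: [0.741, 0.671, -0.0, -0.0]
contact_force: [-0.1, -0.1, -0.8]
finger_gap: 0.555
gripper_force: 42.1
```

```bash
python3 - <<'E'
from h import *
inlev();print(manip.get_state()['contact_force'])
p,d=snapshot('scene');p2,d2=snapshot('top')
im=np.hstack([cv2.resize(p[195:345,165:298,::-1],(400,451)),cv2.resize(p2[165:300,165:285,::-1],(400,451))])
cv2.imwrite('pics/pl.png',im)
E
```

```text
lev [ -2.  -54.1  98.9]
[-0.13198792 -0.07805086 -0.83424175]
```

View pics/pl.png

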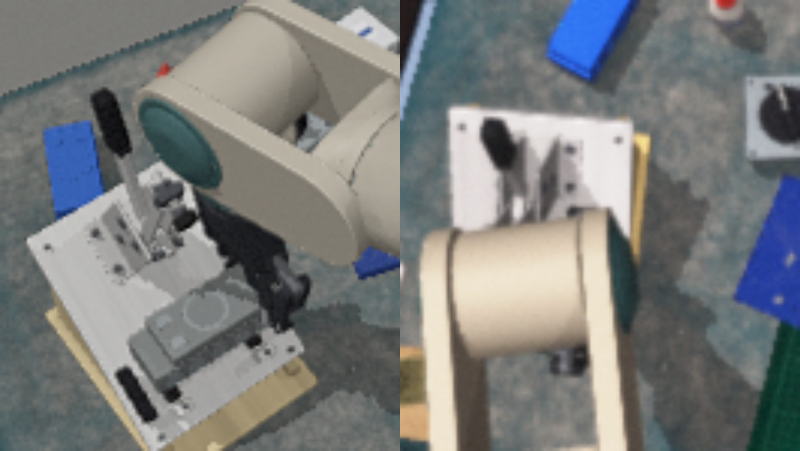

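The picture shows the hull held level inside the nest, under the open pad. Its left end is at (150,360), next to the lamp bar, and the gripper body sits to the right of the clamp arm. I'll check its lateral position from depth.

```bash
python3 - <<'E'
from h import *
p,d=snapshot('scene')
v,u=np.mgrid[0:420,0:560];L=(back('scene',u,v,d)-NEST)@H*1000
# hull pixels: v 30..60 , h -35..25
m=(d>0)&(abs(L[...,1])<75)&(L[...,0]>-40)&(L[...,0]<30)&(L[...,2]>25)&(L[...,2]<60)&(p.max(-1)>90)
a=L[m];print(len(a));t=a[a[:,2]>47];e=a[a[:,1]>40]
print(np.percentile(t,[1,50,99],axis=0).round(1));print(np.percentile(e,[1,50,99],axis=0).round(1))
k=t
A=np.c_[t[:,:2],np.ones(len(t))];print(np.linalg.lstsq(A,t[:,2],rcond=None)[0])
E
```

```text
710
[[-26.5 -50.8  47.4]
 [ -0.1  -1.6  56.8]
 [ 24.9  39.4  59.7]]
[[-21.8  40.1  29.3]
 [  1.4  48.8  43.1]
 [ 25.3  56.8  47.3]]
[-3.74627096e-03 -1.49894150e-02  5.63890057e+01]
```

Call:
step_arm:
  moves:
    - [0.0015, 0, 0.001, 0]
    - [0.0015, 0, 0.002, 0]
    - [0.0015, 0, 0.003, 0]
    - [0.0015, 0, 0.0035, 0]
    - [0.0015, 0, 0.004, 0]
    - [0.0015, 0, 0.0045, 0]
    - [0.0015, 0, 0.005, 0]
    - [0.0015, 0, 0.005, 0]
  squeeze: 20

```text
clock: 6.8
tcp_pos: [0.4556, 0.0964, 0.1618]
orientation: [0.741, 0.671, -0.0, 0.0]
contact_force: [-0.8, 0.4, -1.6]
finger_gap: 0.558
gripper_force: 42.1
```

Call:
step_arm:
  moves:
    - [0, 0, 0.001, 0]
    - [0, 0, 0.001, 0]
    - [0, 0, 0.002, 0]
    - [0, 0, 0.002, 0]
    - [0, 0, 0.003, 0]
    - [0, 0, 0.003, 0]
    - [0, 0, 0.004, 0]
    - [0, 0, 0.004, 0]

```text
clock: 7.6
tcp_pos: [0.4559, 0.0963, 0.1595]
orientation: [0.741, 0.671, 0.0, 0.0]
contact_force: [-6.6, -3.0, 11.7]
finger_gap: 0.557
gripper_force: 43.1
```

Call:
step_arm:
  moves:
    - [0, 0, -0.002, 0]
    - [0, 0, -0.002, 0]
    - [0, 0, -0.002, 0]
    - [0, 0, -0.002, 0]
    - [0, 0, -0.002, 0]
    - [0, 0, -0.002, 0]
    - [0, 0, -0.002, 0]
    - [0, 0, -0.002, 0]
  hand: 0.65

```text
clock: 8.4
tcp_pos: [0.4558, 0.0964, 0.16]
orientation: [0.741, 0.671, 0.0, 0.0]
contact_force: [-0.2, -0.2, 1.5]
finger_gap: 0.648
gripper_force: 1.8
```

```bash
cat >>h.py <<'E'
def deck():
    p,d=snapshot('scene')
    v,u=np.mgrid[0:420,0:560];L=(back('scene',u,v,d)-NEST)@B*1000
    m=(d>0)&(abs(L[...,1])<70)&(L[...,0]>-60)&(L[...,0]<50)&(L[...,2]>30)&(L[...,2]<70)&(p.max(-1)>90)&(p.max(-1).astype(int)-p.min(-1)<25)
    a=L[m];rng=np.random.default_rng(0);best=0
    for i in range(300):
        q=a[rng.choice(len(a),3,0)];n=np.cross(q[1]-q[0],q[2]-q[0]);n/=np.linalg.norm(n)+1e-12
        if abs(n[2])<.7:continue
        k=abs((a-q[0])@n)<1.5
        if k.sum()>best:best=k.sum();bk=k
    t=a[bk];c=t.mean(0);n=np.linalg.svd(t-c)[2][2];n*=np.sign(n[2])
    print('deck n(nest)',n.round(3),'pct',best,np.percentile(t,[1,50,99],axis=0).round(1).tolist());return p,d
E
python3 -c "
from h import *
inlev();deck();print(manip.get_state()['contact_force'])"
```

```text
lev [ -1.8 -52.6  92.2]
deck n(nest) [0.138 0.007 0.99 ] pct 334 [[-9.8, -49.3, 36.5], [15.5, -2.9, 40.4], [37.3, 37.5, 44.3]]
[0.18612184 0.02308738 2.12088286]
```

Call:
step_arm:
  moves:
    - [0, 0, -0.002, 0]
    - [0, 0, -0.002, 0]
    - [0, 0, -0.002, 0]
    - [0, 0, -0.002, 0]
    - [0, 0, -0.002, 0]
    - [0, 0, -0.002, 0]
    - [0, 0, -0.002, 0]
    - [0, 0, -0.002, 0]
  hand: 0.8

```text
clock: 9.25
tcp_pos: [0.4557, 0.0964, 0.1619]
orientation: [0.741, 0.671, -0.0, 0.0]
contact_force: [0.0, 0.5, 0.2]
finger_gap: 0.797
gripper_force: 0.0
```

```bash
python3 -c "
from h import *
inlev();deck();print(manip.get_state()['contact_force'])"
```

```text
lev [ -1.9 -52.6  94.1]
deck n(nest) [-0.007 -0.008  1.   ] pct 351 [[-21.6, -50.8, 36.8], [2.5, -5.6, 38.3], [25.6, 37.6, 40.0]]
[ 0.04374885 -0.09096302  0.28861074]
```

Call:
step_arm:
  moves:
    - [0, 0, 0, 0]
    - [0, 0, 0, 0]
    - [0, 0, 0, 0]
    - [0, 0, 0, 0]
    - [0, 0, 0, 0]
    - [0, 0, 0, 0]
    - [0, 0, 0, 0]
    - [0, 0, 0, 0]
  hand: 1

```text
clock: 10.1
tcp_pos: [0.4557, 0.0964, 0.1619]
orientation: [0.741, 0.671, -0.0, 0.0]
contact_force: [-0.2, -0.2, -0.1]
finger_gap: 1.003
gripper_force: 0.0
```

```bash
python3 -c "
from h import *
inlev();deck();print(manip.get_state()['contact_force'])"
```

```text
lev [ -1.9 -52.6  94.1]
deck n(nest) [ 0.002 -0.004  1.   ] pct 342 [[-21.5, -53.3, 36.9], [3.1, -6.9, 38.4], [25.8, 37.7, 40.0]]
[-0.16862284 -0.58158949  0.52861677]
```

Call:
step_arm:
  moves:
    - [0, -0.006, 0, 0]
    - [0, -0.012, 0, 0]
    - [0, -0.018, 0, 0]
    - [0, -0.022, 0, 0]
    - [0, -0.024, 0, 0]
    - [0, -0.026, 0, 0]
    - [0, -0.028, 0, 0]
    - [0, -0.028, 0, 0]

```text
clock: 10.95
tcp_pos: [0.4277, 0.0992, 0.1619]
orientation: [0.741, 0.671, -0.0, 0.0]
contact_force: [0.3, -0.1, -0.4]
finger_gap: 0.999
gripper_force: 0.0
```

Call:
step_arm:
  moves:
    - [0, -0.0005, 0, 0]
    - [0, -0.001, 0, 0]
    - [0, -0.0015, 0, 0]
    - [0, -0.002, 0, 0]
    - [0, -0.0025, 0, 0]
    - [0, -0.003, 0, 0]
    - [0, -0.003, 0, 0]
    - [0, -0.003, 0, 0]

```text
clock: 11.75
tcp_pos: [0.4248, 0.0995, 0.1619]
orientation: [0.741, 0.671, -0.0, 0.0]
contact_force: [-0.3, -0.4, -0.6]
finger_gap: 0.999
gripper_force: 0.0
```

```bash
python3 -c "
from h import *
inlev();deck();print(manip.get_state()['contact_force'])"
```

```text
lev [-32.9 -52.6  94.2]
deck n(nest) [-0.017 -0.002  1.   ] pct 350 [[-22.9, -56.6, 36.9], [-0.5, -4.2, 38.6], [24.5, 37.1, 40.3]]
[-0.71165229  0.36264169 -0.58576082]
```

Call:
step_arm:
  moves:
    - [0, -0.0005, 0, 0]
    - [0, -0.001, 0, 0]
    - [0, -0.0015, 0, 0]
    - [0, -0.002, 0, 0]
    - [0, -0.0025, 0, 0]
    - [0, -0.003, 0, 0]
    - [0, -0.003, 0, 0]
    - [0, -0.003, 0, 0]

```text
clock: 12.6
tcp_pos: [0.4218, 0.0998, 0.1619]
orientation: [0.741, 0.671, -0.0, 0.0]
contact_force: [1.1, -0.0, 0.0]
finger_gap: 0.998
gripper_force: 0.0
```

```bash
cat >>h.py <<'E'
def edges():
    p,d=snapshot('scene')
    v,u=np.mgrid[0:420,0:560];L=(back('scene',u,v,d)-NEST)@B*1000
    m=(d>0)&(abs(L[...,2]-38.5)<3.5)&(L[...,0]>-60)&(L[...,0]<50)&(p.max(-1)>90)&(p.max(-1).astype(int)-p.min(-1)<25);a=L[m]
    for y in range(-50,45,15):
        q=a[abs(a[:,1]-y)<7.5]
        if len(q)>5:print(y,len(q),q[:,0].min().round(1),q[:,0].max().round(1))
E
python3 -c "
from h import *
inlev();deck();edges();print(manip.get_state()['contact_force'])"
```

```text
lev [-36.  -52.6  94.1]
deck n(nest) [0.039 0.001 0.999] pct 350 [[-23.8, -56.9, 36.8], [-0.9, -8.7, 39.0], [23.2, 36.9, 41.1]]
-50 96 -23.7 22.8
-35 100 -23.5 23.9
-20 100 -24.1 23.1
-5 97 -24.3 23.4
10 101 -24.9 23.0
25 95 -24.3 22.9
40 39 -24.8 21.3
[-0.67279719 -0.20645562 -0.64359659]
```

Call:
step_arm:
  moves:
    - [0, 0.002, 0, 0]
    - [0, 0.005, 0, 0]
    - [0, 0.01, 0, 0]
    - [0, 0.01, 0, 0]
    - [0, 0.01, 0, 0]
    - [0, 0.01, 0, 0]
    - [0, 0.01, 0, 0]
    - [0, 0.01, 0, 0]

```text
clock: 13.5
tcp_pos: [0.4317, 0.0988, 0.1619]
orientation: [0.741, 0.671, -0.0, 0.0]
contact_force: [0.2, 0.2, 0.2]
finger_gap: 0.997
gripper_force: 0.0
```

```bash
python3 -c "
from h import *
inlev();deck();edges();print(manip.get_state()['contact_force'])"
```

```text
lev [-26.  -52.6  94.1]
deck n(nest) [-0.013 -0.02   1.   ] pct 370 [[-24.1, -55.9, 36.5], [0.8, -12.3, 38.8], [22.8, 36.9, 40.9]]
-50 99 -23.6 45.8
-35 99 -22.9 23.9
-20 106 -24.1 23.8
-5 97 -24.4 23.4
10 105 -25.0 23.1
25 97 -25.1 22.9
40 40 -23.7 21.3
[ 0.67504495  0.38891339 -0.99527819]
```

Call:
step_arm:
  moves:
    - [0, -0.005, 0, 0]
    - [0, -0.009, 0, 0]
    - [0, -0.01, 0, 0]
    - [0, -0.011, 0, 0]
    - [0, -0.0115, 0, 0]
    - [0, -0.012, 0, 0]
    - [0, -0.0125, 0, 0]
    - [0, -0.0125, 0, 0]

```text
clock: 14.4
tcp_pos: [0.4195, 0.1, 0.162]
orientation: [0.741, 0.671, 0.0, 0.0]
contact_force: [0.8, -0.5, 0.4]
finger_gap: 0.997
gripper_force: 0.5
```

```bash
python3 -c "
from h import *
inlev();edges();print(manip.get_state()['contact_force'])"
```

```text
lev [-38.3 -52.6  94.3]
-50 93 -25.1 36.8
-35 98 -25.0 22.5
-20 100 -24.8 22.2
-5 104 -25.0 22.1
10 99 -25.1 22.5
25 99 -25.7 22.0
40 36 -24.8 21.3
[ 0.17693965 -0.99470273  0.44752798]
```

Call:
step_arm:
  moves:
    - [0, -0.0005, 0, 0]
    - [0, -0.001, 0, 0]
    - [0, -0.0015, 0, 0]
    - [0, -0.002, 0, 0]
    - [0, -0.002, 0, 0]
    - [0, -0.002, 0, 0]
    - [0, -0.002, 0, 0]
    - [0, -0.002, 0, 0]

```text
clock: 15.25
tcp_pos: [0.418, 0.1002, 0.1626]
orientation: [0.741, 0.671, 0.001, 0.001]
contact_force: [4.3, -1.9, 4.6]
finger_gap: 0.996
gripper_force: 3.5
```

```bash
python3 -c "
from h import *
inlev();deck();edges();print(manip.get_state()['contact_force'])"
```

```text
lev [-39.8 -52.6  94.9]
deck n(nest) [-0.027 -0.019  0.999] pct 359 [[-25.1, -57.0, 37.2], [-2.6, -7.0, 39.4], [21.1, 36.2, 41.6]]
-50 95 -25.6 35.5
-35 97 -25.6 21.2
-20 92 -25.5 21.7
-5 89 -25.8 21.3
10 102 -26.4 21.3
25 99 -26.4 21.6
40 38 -24.8 21.4
[ 5.36914604 -2.71557615  5.15381563]
```

The hull is against the stops: the force rises to 5 N there and the near edge is at -25.6 mm. I'll back off and rise.

Call:
step_arm:
  moves:
    - [0, 0.008, 0, 0]
    - [0, 0.014, -0.01, 0]
    - [0, 0.014, -0.05, 0]
    - [0, 0.014, -0.1, 0]
    - [0, 0.014, -0.14, 0]
    - [0, 0.014, -0.17, 0]
    - [0, 0.014, -0.17, 0]
    - [0, 0.014, -0.17, 0]

```text
clock: 16.15
tcp_pos: [0.4313, 0.0989, 0.3318]
orientation: [0.741, 0.671, -0.0, -0.0]
contact_force: [0.4, -0.2, 0.1]
finger_gap: 1.004
gripper_force: 0.0
```

```bash
python3 - <<'E'
from h import *
inlev();edges()
g=lambda q:NEST+B@(np.array([124+105*np.sin(.8-q),0,63+105*np.cos(.8-q)])/1000)
for q in(0,.3,.6,.9,1.05,1.25,1.35):print(q,((g(q)-NEST)@H*1000).round(1),g(q).round(4))
delta(g(0)+[0,0,.054+.06],PSI-90);delta(g(0)+[0,0,.054+.06],PSI+90)
for nm in('top','scene'):
    T=np.load(nm+'0.npz');p=T['p'].astype(int);d=T['d'];v,u=np.mgrid[0:420,0:560];W=back(nm,u,v,d)
    C=np.array([.6174,-.0759]);r=np.hypot(W[...,0]-C[0],W[...,1]-C[1])
    m=(d>0)&(W[...,2]>.058)&(W[...,2]<.085)&(r<.035);a=W[m];pc=p[m]
    br=pc.min(1)
    c=a.mean(0);ev=np.linalg.svd((a-c)[:,:2],full_matrices=False)[2][0];print(nm,len(a),c,'bar angle',np.degrees(np.arctan2(ev[1],ev[0])))
    w=a[br>110];print('white',len(w),w.mean(0) if len(w) else 0)
    if len(w)>2:
        dd=w.mean(0)-np.r_[C,0];print('dir',np.degrees(np.arctan2(dd[1],dd[0])))
    m=(d>0)&(abs(W[...,2]-.037)<.004)&(abs(W[...,0]-C[0])<.05)&(abs(W[...,1]-C[1])<.05);a=W[m]
    rr=cv2.minAreaRect((a[:,:2]*1000).astype(np.float32));print('box',rr)
    k=m&(r>.029)&(r<.045)&(p.max(-1)<95);q=W[k]
    print('dark marks ang',np.sort(np.degrees(np.arctan2(q[:,1]-C[1],q[:,0]-C[0]))).round())
E
```

```text
lev [-26.4 -52.5 264.1]
-50 101 -24.6 22.7
-35 103 -24.9 21.8
-20 100 -24.8 22.5
-5 96 -25.0 22.0
10 98 -25.1 22.5
25 105 -25.0 22.1
40 38 -24.9 21.3
0 [104.5   0.  217.6] [0.5668 0.1383 0.2853]
0.3 [ 73.4  -0.  221.5] [0.5358 0.1413 0.2893]
0.6 [ 42.5   0.  216.1] [0.5051 0.1444 0.2838]
0.9 [ 14.6  -0.  201.8] [0.4773 0.1471 0.2695]
1.05 [  2.5   0.  191.7] [0.4653 0.1483 0.2594]
1.25 [-10.9  -0.  175.6] [0.4519 0.1496 0.2433]
1.35 [-16.4  -0.  166.6] [0.4464 0.1502 0.2344]
delta [0.0525, 0.131, -0.069] turn 90.01 psi 84.36 tcp [0.4311 0.0989 0.3307] F [ 1.1 -0.8 -0.9] t 16.2 gap 0.9994565077727691 q [ 0.14 -0.19  1.58  0.    1.76  0.24]
delta [0.0525, 0.131, -0.069] turn -89.99 psi 84.36 tcp [0.4311 0.0989 0.3307] F [ 1.1 -0.8 -0.9] t 16.2 gap 0.9994565077727691 q [ 0.14 -0.19  1.58  0.    1.76  0.24]
top 66 [ 0.61662046 -0.07592708  0.06631871] bar angle -159.6167022858169
white 9 [ 0.6305334  -0.07125454  0.06847131]
dir 19.47938575111378
box ((617.0613403320312, -76.05561828613281), (80.22666931152344, 78.69912719726562), 2.152078628540039)
dark marks ang [-158.   30.   31.   34.]
scene 79 [ 0.61846026 -0.07645465  0.06541081] bar angle -157.87810996339107
white 7 [ 0.63237798 -0.07347298  0.06920234]
dir 9.204155083193768
box ((619.232421875, -76.87356567382812), (80.02784729003906, 82.68434143066406), 1.971971869468689)
dark marks ang [-34. -29.  19.  27.  32.]
```

The box yaw is about 2°, the dot is at about 33° and the long mark at about -30°. The white line starts at about 21°, one tick off the dot. Now the clamp handle.

Call:
step_arm:
  moves:
    - [0, 0, -0.04, 8]
    - [0, 0, -0.069, 16]
    - [0, 0.03, -0.069, 24]
    - [0.02, 0.07, -0.069, 32]
    - [0.04, 0.1, -0.069, 40]
    - [0.052, 0.131, -0.069, 48]
    - [0.052, 0.131, -0.069, 56]
    - [0.052, 0.131, -0.069, 64]
  hand: 0.7

```text
clock: 17.0
tcp_pos: [0.5676, 0.138, 0.3969]
orientation: [0.985, 0.174, -0.004, -0.0]
contact_force: [-0.0, 0.4, 0.2]
finger_gap: 0.702
gripper_force: 0.0
```

Call:
step_arm:
  moves:
    - [0, 0, 0, 8]
    - [0, 0, 0, 16]
    - [0, 0, 0, 23]
    - [0, 0, 0, 26]
    - [0, 0, 0, 26]
    - [0, 0, 0, 26]
    - [0, 0, 0, 26]
    - [0, 0, 0, 26]

```text
clock: 17.8
tcp_pos: [0.5668, 0.1377, 0.4005]
orientation: [0.999, -0.049, -0.0, 0.0]
contact_force: [-1.0, 1.2, 0.4]
finger_gap: 0.701
gripper_force: 0.0
```

```bash
cat >>h.py <<'E'
g=lambda q:NEST+B@(np.array([124+105*np.sin(.8-q),0,63+105*np.cos(.8-q)])/1000)
E
python3 - <<'E'
from h import *
inlev();delta(g(0)+[0,0,.054],PSI-90)
p,d=snapshot('scene')
v,u=np.mgrid[0:420,0:560];L=(back('scene',u,v,d)-NEST)@H*1000
m=(d>0)&(abs(L[...,1])<20)&(L[...,2]>190)&(L[...,2]<250)&(L[...,0]>70)&(L[...,0]<130)&(p.max(-1)<80)
a=L[m]
for z in range(190,250,10):
    q=a[(a[:,2]>z)&(a[:,2]<z+10)]
    if len(q)>3:print(z,len(q),q[:,:2].min(0).round(1),q[:,:2].max(0).round(1))
E
```

```text
lev [104.6  -0.6 332.8]
delta [0.0, -0.0006, 0.0612] turn 0.04 psi -5.6 tcp [0.5668 0.1377 0.4005] F [-1.   1.2  0.4] t 17.8 gap 0.7011599193110392 q [ 0.18  0.22  1.02 -0.    1.9   1.84]
190 33 [84.2 -7.4] [103.2   9.3]
200 24 [89.4 -6.9] [105.3   8.8]
210 33 [91.3 -7.4] [108.7   9.2]
220 31 [94.5 -7.4] [110.6   8.7]
230 53 [96.7 -7.7] [117.2   8.9]
```

Call:
step_arm:
  moves:
    - [0, -0.001, 0.015, 0]
    - [0, -0.001, 0.03, 0]
    - [0, -0.001, 0.045, 0]
    - [0, -0.001, 0.055, 0]
    - [0, -0.001, 0.061, 0]
    - [0, -0.001, 0.061, 0]
    - [0, -0.001, 0.061, 0]
    - [0, -0.001, 0.061, 0]

```text
clock: 18.65
tcp_pos: [0.567, 0.1387, 0.3408]
orientation: [0.999, -0.049, 0.001, -0.0]
contact_force: [0.5, 0.3, -0.1]
finger_gap: 0.703
gripper_force: 0.0
```

Call:
step_arm:
  moves:
    - [0, 0, 0, 0]
    - [0, 0, 0, 0]
    - [0, 0, 0, 0]
    - [0, 0, 0, 0]
    - [0, 0, 0, 0]
    - [0, 0, 0, 0]
    - [0, 0, 0, 0]
    - [0, 0, 0, 0]
  hand: 0.1
  squeeze: 25

```text
clock: 19.45
tcp_pos: [0.5669, 0.139, 0.3402]
orientation: [0.999, -0.049, 0.0, -0.0]
contact_force: [1.0, 4.8, 1.9]
finger_gap: 0.209
gripper_force: 27.5
```

```bash
python3 - <<'E'
from h import *
inlev();s=manip.get_state();print(s['contact_force'],s['ft_torque'],s['clock'])
o=g(0)
for q in (.15,.3,.45,.6,.75,.9,1.05,1.15,1.25,1.35,1.4):
    d=H.T@(g(q)-o)*1000;print(q,d.round(1))
E
```

```text
lev [104.5   0.7 272.5]
[0.99450258 4.76813872 1.87499479] [ 0.56734273 -0.0242773   0.15418781] 19.45
0.15 [-15.4  -0.    3.1]
0.3 [-31.1  -0.    4. ]
0.45 [-46.8  -0.    2.4]
0.6 [-62.    0.   -1.5]
0.75 [-76.5   0.   -7.6]
0.9 [-90.   -0.  -15.8]
1.05 [-102.     0.   -25.9]
1.15 [-109.2    0.   -33.6]
1.25 [-115.5   -0.   -42. ]
1.35 [-120.9   -0.   -50.9]
1.4 [-123.3   -0.   -55.6]
```

Call:
step_arm:
  moves:
    - [-0.0075, 0, -0.0018, 0]
    - [-0.0154, 0, -0.0031, 0]
    - [-0.0232, 0, -0.0038, 0]
    - [-0.0311, 0, -0.004, 0]
    - [-0.039, 0, -0.0035, 0]
    - [-0.0468, 0, -0.0024, 0]
    - [-0.0545, 0, -0.0007, 0]
    - [-0.062, 0, 0.0015, 0]

```text
clock: 20.25
tcp_pos: [0.5051, 0.1449, 0.339]
orientation: [0.999, -0.049, 0.001, -0.0]
contact_force: [2.7, 3.6, 3.6]
finger_gap: 0.207
gripper_force: 28.3
```

```bash
python3 - <<'E'
from h import *
inlev();s=manip.get_state();print(s['contact_force'],s['ft_torque'],s['finger_gap'],s['gripper_force'])
delta(g(.6)+[0,0,.054])
o=g(.6)
for q in (.7,.8,.9,1.,1.1,1.2,1.25,1.3,1.35,1.4):print(q,(H.T@(g(q)-o)*1000).round(1))
E
```

```text
lev [ 42.5   0.5 271.2]
[2.6597839  3.63233205 3.59698629] [ 0.58263187 -0.76451619  0.1968281 ] 0.207460001538941 28.33788424730301
delta [0.0, 0.0005, 0.0011] turn 0 psi -5.65 tcp [0.5051 0.1449 0.339 ] F [2.7 3.6 3.6] t 20.25 gap 0.207460001538941 q [ 0.21  0.05  1.34 -0.    1.76  1.88]
0.7 [-9.8 -0.  -3.8]
0.8 [-19.1  -0.   -8.6]
0.9 [-27.9  -0.  -14.3]
1.0 [-36.1  -0.  -20.9]
1.1 [-43.6  -0.  -28.2]
1.2 [-50.4  -0.  -36.2]
1.25 [-53.4  -0.  -40.5]
1.3 [-56.3  -0.  -44.9]
1.35 [-58.9  -0.  -49.5]
1.4 [-61.3  -0.  -54.1]
```

Following well with low force. Next, on to q = 1.1, then to the stop.

Call:
step_arm:
  moves:
    - [-0.0062, 0, 0.0022, 0]
    - [-0.0125, 0, 0.005, 0]
    - [-0.0185, 0, 0.0082, 0]
    - [-0.0245, 0, 0.012, 0]
    - [-0.03, 0, 0.0158, 0]
    - [-0.0355, 0, 0.0203, 0]
    - [-0.0395, 0, 0.024, 0]
    - [-0.0436, 0, 0.0282, 0]

```text
clock: 21.05
tcp_pos: [0.4612, 0.149, 0.3108]
orientation: [0.999, -0.049, 0.0, -0.0]
contact_force: [-1.0, 3.1, 7.0]
finger_gap: 0.204
gripper_force: 28.6
```

Call:
step_arm:
  moves:
    - [-0.0027, 0, 0.003, 0]
    - [-0.0054, 0, 0.0064, 0]
    - [-0.0081, 0, 0.01, 0]
    - [-0.0105, 0, 0.0136, 0]
    - [-0.0127, 0, 0.0167, 0]
    - [-0.0145, 0, 0.0195, 0]
    - [-0.0162, 0, 0.0224, 0]
    - [-0.0162, 0, 0.0224, 0]
  squeeze: 35

```text
clock: 21.85
tcp_pos: [0.4448, 0.1506, 0.2875]
orientation: [0.999, -0.049, -0.001, 0.0]
contact_force: [-3.7, 3.5, 4.3]
finger_gap: 0.21
gripper_force: 34.5
```

```bash
python3 - <<'E'
from h import *
inlev();s=manip.get_state();print(s['contact_force'],s['ft_torque'],s['finger_gap'],s['gripper_force'])
P=(s['tcp_pos']-[0,0,.054]-NEST)@B*1000-[124,0,63];print(P,np.hypot(P[0],P[2]),'q',.8-np.arctan2(P[0],P[2]))
E
```

```text
lev [-18.1   0.3 219.8]
[-3.66632389  3.52929969  4.27932002] [0.4712081  0.06823709 0.17493278] 0.20985276493638577 34.548271894454956
[-56.80188233   0.29905976  89.60279315] 106.09012383650978 q 1.3649950013179173
```

Call:
step_arm:
  moves:
    - [-0.0005, 0, 0.001, 0]
    - [-0.001, 0, 0.002, 0]
    - [-0.0015, 0, 0.003, 0]
    - [-0.002, 0, 0.004, 0]
    - [-0.002, 0, 0.004, 0]
    - [-0.002, 0, 0.004, 0]
    - [-0.002, 0, 0.004, 0]
    - [-0.002, 0, 0.004, 0]

```text
clock: 22.65
tcp_pos: [0.443, 0.1508, 0.2837]
orientation: [0.999, -0.049, -0.001, 0.0]
contact_force: [-4.4, 1.9, 5.6]
finger_gap: 0.205
gripper_force: 34.8
```

```bash
python3 - <<'E'
from h import *
inlev();s=manip.get_state();print(s['contact_force'],s['ft_torque'],s['finger_gap'],s['gripper_force'])
E
```

```text
lev [-19.9   0.3 216. ]
[-4.43527803  1.89258425  5.58821238] [0.46183521 0.24626616 0.16607619] 0.20467167164557948 34.765865206718445
```

Call:
step_arm:
  moves:
    - [-0.0005, 0, 0.001, 0]
    - [-0.001, 0, 0.002, 0]
    - [-0.0015, 0, 0.003, 0]
    - [-0.002, 0, 0.004, 0]
    - [-0.0025, 0, 0.005, 0]
    - [-0.0025, 0, 0.005, 0]
    - [-0.0025, 0, 0.005, 0]
    - [-0.0025, 0, 0.005, 0]

```text
clock: 23.45
tcp_pos: [0.4413, 0.1509, 0.2806]
orientation: [0.999, -0.049, 0.001, -0.0]
contact_force: [-1.7, 1.3, 11.8]
finger_gap: 0.203
gripper_force: 35.7
```

```bash
python3 - <<'E'
from h import *
inlev();s=manip.get_state();print(s['contact_force'],s['ft_torque'],s['finger_gap'],s['gripper_force'])
p,d=snapshot('scene');v,u=np.mgrid[0:420,0:560];L=(back('scene',u,v,d)-NEST)@B*1000-[124,0,63]
m=(d>0)&(abs(L[...,1])<14)&(L[...,2]>15)&(L[...,2]<150)&(L[...,0]>-130)&(L[...,0]<80);a=L[m]
r=np.hypot(a[:,0],a[:,2]);q=.8-np.arctan2(a[:,0],a[:,2])
for lo in range(20,130,10):
    k=(r>lo)&(r<lo+10)
    if k.sum()>3:print(lo,k.sum(),np.percentile(q[k],[5,50,95]).round(2),np.median(a[k,1]).round(1))
E
```

```text
lev [-2.160e+01  2.000e-01  2.128e+02]
[-1.68407857  1.31451124 11.76458418] [0.24421006 0.11919592 0.24751797] 0.20285324736693142 35.71983218193054
100 10 [1.25 1.56 1.63] -9.4
110 52 [1.21 1.39 1.58] -6.0
120 86 [1.25 1.34 2.19] 0.1
```

The force has risen to 12 N, so the handle is at its stop. I'll release and rise.

Call:
step_arm:
  moves:
    - [0, 0, 0, 0]
    - [0, 0, 0, 0]
    - [0, 0, 0, 0]
    - [0, 0, 0, 0]
    - [0, 0, -0.02, 0]
    - [0, 0, -0.05, 0]
    - [0, 0, -0.08, 0]
    - [0, 0, -0.08, 0]
  hand: 0.6

```text
clock: 24.3
tcp_pos: [0.4418, 0.1512, 0.3631]
orientation: [0.999, -0.049, 0.003, -0.001]
contact_force: [0.2, 0.4, 0.6]
finger_gap: 0.603
gripper_force: 0.0
```

```bash
python3 - <<'E'
from h import *
inlev()
delta([.6174,-.0759,.20],21)
E
```

```text
lev [-21.2   0.6 295.3]
delta [0.1961, 0.209, 0.1639] turn -26.66 psi -5.66 tcp [0.4418 0.1512 0.3631] F [0.2 0.4 0.6] t 24.3 gap 0.6034936743204552 q [ 0.25 -0.12  1.45 -0.    1.8   1.92]
```

Call:
step_arm:
  moves:
    - [0.03, 0.045, -0.01, -4]
    - [0.06, 0.085, 0, -9]
    - [0.09, 0.12, 0.02, -14]
    - [0.12, 0.155, 0.06, -19]
    - [0.16, 0.185, 0.1, -24]
    - [0.196, 0.209, 0.14, -26.7]
    - [0.196, 0.209, 0.164, -26.7]
    - [0.196, 0.209, 0.164, -26.7]
  hand: 0.5

```text
clock: 25.1
tcp_pos: [0.6141, -0.0778, 0.1859]
orientation: [0.983, 0.181, -0.006, -0.002]
contact_force: [-0.7, 0.8, -1.8]
finger_gap: 0.5
gripper_force: 0.0
```

```bash
python3 - <<'E'
from h import *
p,d=snapshot('scene');v,u=np.mgrid[0:420,0:560];L=(back('scene',u,v,d)-NEST)@B*1000-[124,0,63]
m=(d>0)&(abs(L[...,1])<14)&(L[...,2]>15)&(L[...,2]<150)&(L[...,0]>-130)&(L[...,0]<80);a=L[m]
r=np.hypot(a[:,0],a[:,2]);q=.8-np.arctan2(a[:,0],a[:,2])
for lo in range(40,140,10):
    k=(r>lo)&(r<lo+10)
    if k.sum()>3:print(lo,k.sum(),np.percentile(q[k],[5,50,95]).round(2),np.median(a[k,1]).round(1))
edges()
delta([.6174,-.0759,.114],21)
x=proj('scene',NEST);print(x)
im=np.hstack([cv2.resize(p[195:345,165:298,::-1],(400,451),interpolation=cv2.INTER_CUBIC),cv2.resize(p[170:260,220:300,::-1],(400,451),interpolation=cv2.INTER_CUBIC)]);cv2.imwrite('pics/cl.png',im)
E
```

```text
40 15 [1.2  1.26 1.43] 2.3
50 9 [1.23 1.23 1.42] 2.4
60 5 [1.23 1.3  1.39] 3.0
70 18 [1.2  1.23 1.33] 0.9
80 19 [1.22 1.27 1.37] 3.1
90 24 [1.24 1.28 1.38] 4.0
100 18 [1.26 1.28 1.38] 3.7
110 26 [1.26 1.28 1.38] 3.5
120 69 [1.28 1.36 2.22] 0.4
-50 94 -25.0 22.7
-35 95 -24.9 22.7
-20 59 -24.1 21.6
-5 40 -24.9 22.1
10 88 -24.8 22.5
25 102 -25.1 22.3
40 35 -24.8 21.4
delta [0.0029, 0.0007, 0.0779] turn 0.0 psi 21.0 tcp [ 0.6148 -0.0763  0.192 ] F [-0.9 -0.3  1.1] t 25.2 gap 0.5005350214210433 q [-0.18  0.38  1.25 -0.    1.52  1.02]
[232.04630803 310.87468574]
```

View pics/cl.png

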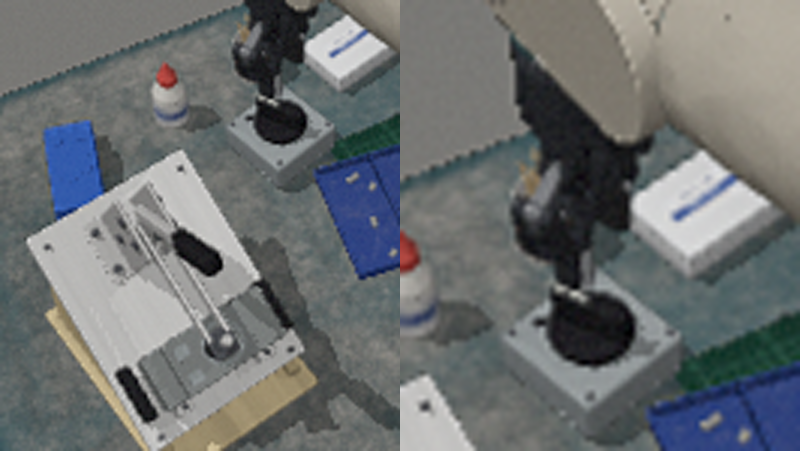

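The clamp is down: the pad is on the deck at (222,345) and the handle is folded over. On the right, the gripper is directly above the dial at (590,325). I'll descend with the tips staying above the skirt.

Call:
step_arm:
  moves:
    - [0.003, 0.001, 0.02, 0]
    - [0.003, 0.001, 0.035, 0]
    - [0.003, 0.001, 0.05, 0]
    - [0.003, 0.001, 0.06, 0]
    - [0.003, 0.001, 0.066, 0]
    - [0.003, 0.001, 0.07, 0]
    - [0.003, 0.001, 0.07, 0]
    - [0.003, 0.001, 0.07, 0]

```text
clock: 26.0
tcp_pos: [0.6191, -0.0761, 0.1254]
orientation: [0.983, 0.183, 0.0, 0.0]
contact_force: [-0.3, 0.7, -0.0]
finger_gap: 0.497
gripper_force: 0.0
```

Call:
step_arm:
  moves:
    - [0, 0, 0, 0]
    - [0, 0, 0, 0]
    - [0, 0, 0, 0]
    - [0, 0, 0, 0]
    - [0, 0, 0, 0]
    - [0, 0, 0, 0]
    - [0, 0, 0, 0]
    - [0, 0, 0, 0]
  hand: 0
  squeeze: 25

```text
clock: 26.8
tcp_pos: [0.6192, -0.0765, 0.1254]
orientation: [0.983, 0.183, 0.001, 0.001]
contact_force: [3.0, -4.0, 2.2]
finger_gap: 0.131
gripper_force: 29.7
```

```bash
python3 - <<'E'
from h import *
delta([.6174,-.0759,.122],21)
print(manip.get_state()['ft_torque'])
E
```

```text
delta [-0.0015, -0.0012, 0.0034] turn 0.03 psi 21.03 tcp [ 0.6192 -0.0765  0.1254] F [ 3.  -4.   2.2] t 26.8 gap 0.13139100394852618 q [-0.18  0.45  1.3  -0.    1.39  1.02]
[-0.66312043 -0.47456033  0.02997795]
```

Call:
step_arm:
  moves:
    - [-0.001, -0.001, 0, 7]
    - [-0.001, -0.001, 0, 14]
    - [-0.001, -0.001, 0, 21]
    - [-0.001, -0.001, 0, 28]
    - [-0.001, -0.001, 0, 35]
    - [-0.001, -0.001, 0, 42]
    - [-0.001, -0.001, 0, 48]
    - [-0.001, -0.001, 0, 50.5]

```text
clock: 27.6
tcp_pos: [0.6189, -0.0768, 0.1255]
orientation: [0.967, -0.256, 0.003, 0.001]
contact_force: [9.9, -8.2, -1.7]
finger_gap: 0.135
gripper_force: 29.1
```

Call:
step_arm:
  moves:
    - [0, 0, 0, 0]
    - [0, 0, 0, 0]
    - [0, 0, 0, 0]
    - [0, 0, 0, 0]
    - [0, 0, 0, 0]
    - [0, 0, 0, 0]
    - [0, 0, 0, 0]
    - [0, 0, 0, 0]

```text
clock: 28.4
tcp_pos: [0.6189, -0.0768, 0.1255]
orientation: [0.967, -0.255, 0.003, 0.001]
contact_force: [10.7, -8.5, -2.3]
finger_gap: 0.132
gripper_force: 29.1
```

```bash
cat >>h.py <<'E'
def dial():
  for nm in('top','scene'):
    p,d=snapshot(nm);p=p.astype(int);v,u=np.mgrid[0:420,0:560];W=back(nm,u,v,d);C=np.array([.6178,-.0761]);r=np.hypot(W[...,0]-C[0],W[...,1]-C[1])
    m=(d>0)&(W[...,2]>.055)&(W[...,2]<.08)&(r<.032);a=W[m];w=a[p[m].min(1)>110];print(nm,len(a),len(w))
    if len(a)>5:
        ev=np.linalg.svd((a-a.mean(0))[:,:2],full_matrices=False)[2][0];print('bar',np.degrees(np.arctan2(ev[1],ev[0])),a.mean(0))
    if len(w)>1:e=w.mean(0)[:2]-C;print('white dir',np.degrees(np.arctan2(e[1],e[0])),w.mean(0))
E
python3 -c "
from h import *
delta([.6174,-.0759,.122],-29.5);dial();print(manip.get_state()['ft_torque'],manip.get_state()['gripper_force'])"
```

```text
delta [-0.0018, -0.0, 0.0035] turn 0.0 psi -29.5 tcp [ 0.6189 -0.0768  0.1255] F [10.7 -8.5 -2.3] t 28.4 gap 0.13203886114343286 q [-0.18  0.44  1.3  -0.    1.39  1.9 ]
top 4 0
scene 102 10
bar 144.49983396098546 [ 0.61354144 -0.07432398  0.06770388]
white dir -21.71788589362779 [ 0.62484546 -0.07890628  0.0673343 ]
[-1.30796226 -1.70258438 -0.03189632] 29.137056469917297
```

Call:
step_arm:
  moves:
    - [0, 0, 0, 0]
    - [0, 0, 0, 0]
    - [0, 0, 0, 0]
    - [0, 0, -0.02, 0]
    - [0, 0, -0.06, 0]
    - [0, 0, -0.1, 0]
    - [-0.04, 0, -0.13, 0]
    - [-0.08, 0, -0.13, 0]
  hand: 0.5

```text
clock: 29.3
tcp_pos: [0.5484, -0.0358, 0.2596]
orientation: [0.967, -0.254, 0.004, -0.001]
contact_force: [0.7, 1.0, 0.6]
finger_gap: 0.501
gripper_force: 0.0
```

```bash
python3 -c "
from h import *
dial()
p,d=snapshot('top');p2,d2=snapshot('scene')
im=np.hstack([cv2.resize(p[178:223,255:310,::-1],(400,327),interpolation=cv2.INTER_CUBIC),cv2.resize(p2[215:260,233:288,::-1],(400,327),interpolation=cv2.INTER_CUBIC)]);cv2.imwrite('pics/dl.png',im)
delta([.6178,-.0761,.125],-29.5)"
```

```text
top 6 3
bar 172.26472646756977 [ 0.62749943 -0.08143453  0.06455638]
white dir -37.7127547582384 [ 0.62466073 -0.08140501  0.06608713]
scene 59 7
bar 147.8269559592109 [ 0.6128968  -0.07390086  0.06598523]
white dir -32.773795770822076 [ 0.63089139 -0.08452835  0.06735851]
delta [0.0813, 0.0008, 0.1299] turn 0.12 psi -29.38 tcp [ 0.5473 -0.0355  0.2549] F [ 0.2 -0.3  0.6] t 29.5 gap 0.49870080001434847 q [-0.13  0.14  1.41  0.    1.6   1.95]
```

View pics/dl.png

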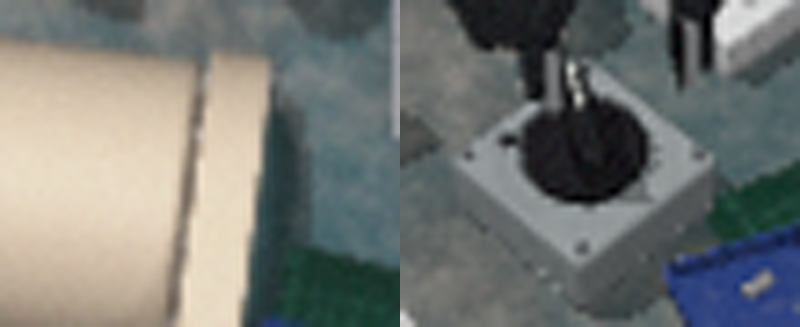

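The right half shows the dial's white line at (573,75), on the long-mark side, with the dot at (510,140). The line measures about -30 to -32°, which is on the long mark at -29.5°. I'll let it dwell while I regrip.

Call:
step_arm:
  moves:
    - [0.04, 0.001, 0, 0]
    - [0.083, 0.001, 0, 0]
    - [0.083, 0.001, 0.03, 0]
    - [0.083, 0.001, 0.07, 0]
    - [0.083, 0.001, 0.1, 0]
    - [0.083, 0.001, 0.12, 0]
    - [0.083, 0.001, 0.13, 0]
    - [0.083, 0.001, 0.13, 0]

```text
clock: 30.3
tcp_pos: [0.6195, -0.078, 0.123]
orientation: [0.967, -0.254, -0.002, 0.0]
contact_force: [-1.1, -0.3, 0.7]
finger_gap: 0.502
gripper_force: 0.0
```

Call:
step_arm:
  moves:
    - [0, 0, 0, 0]
    - [0, 0, 0, 0]
    - [0, 0, 0, 0]
    - [0, 0, 0, 0]
    - [0, 0, 0, 0]
    - [0, 0, 0, 0]
    - [0, 0, 0, 0]
    - [0, 0, 0, 0]
  hand: 0

```text
clock: 31.1
tcp_pos: [0.6205, -0.0779, 0.1267]
orientation: [0.967, -0.254, 0.002, -0.0]
contact_force: [0.2, 0.0, 5.9]
finger_gap: 0.13
gripper_force: 29.2
```

```bash
python3 -c "
from h import *
delta([.6178,-.0761,.125],33.5);print(manip.get_state()['ft_torque'])"
```

```text
delta [-0.0033, -0.0003, 0.0017] turn -62.95 psi -29.45 tcp [ 0.6205 -0.0779  0.1267] F [0.2 0.  5.9] t 31.1 gap 0.1296817929704564 q [-0.18  0.45  1.29 -0.    1.39  1.9 ]
[-0.0069259  -0.09356396 -0.03448622]
```

Call:
step_arm:
  moves:
    - [-0.001, 0, -0.002, -8]
    - [-0.002, 0, -0.002, -16]
    - [-0.003, 0, -0.002, -24]
    - [-0.003, 0, -0.002, -32]
    - [-0.003, 0, -0.002, -40]
    - [-0.003, 0, -0.002, -48]
    - [-0.003, 0, -0.002, -56]
    - [-0.003, 0, -0.002, -61]

```text
clock: 31.9
tcp_pos: [0.6197, -0.0758, 0.1268]
orientation: [0.962, 0.275, 0.005, 0.001]
contact_force: [20.5, 2.1, -12.1]
finger_gap: 0.134
gripper_force: 27.0
```

Call:
step_arm:
  moves:
    - [0, 0, 0, -1]
    - [0, 0, 0, -2]
    - [0, 0, 0, -3]
    - [0, 0, 0, -3.5]
    - [0, 0, 0, -3.5]
    - [0, 0, 0, -3.5]
    - [0, 0, 0, -3.5]
    - [0, 0, 0, -3.5]

```text
clock: 32.7
tcp_pos: [0.6195, -0.0758, 0.1269]
orientation: [0.954, 0.301, 0.004, 0.001]
contact_force: [19.4, 1.2, -9.9]
finger_gap: 0.128
gripper_force: 30.1
```

```bash
python3 -c "
from h import *
delta([.6178,-.0761,.125],33.5);print(manip.get_state()['ft_torque'])"
```

```text
delta [-0.0016, -0.0008, 0.0019] turn 1.54 psi 35.04 tcp [ 0.6195 -0.0758  0.1269] F [19.4  1.2 -9.9] t 32.7 gap 0.1284383394402108 q [-0.18  0.44  1.3   0.    1.39  0.78]
[ 0.14818736 -3.1264672  -0.33608257]
```

Call:
step_arm:
  moves:
    - [0.001, 0, 0, 0]
    - [0.001, 0, 0, 0]
    - [0.001, 0, 0, 0]
    - [0.001, 0, -0.03, 0]
    - [0.001, 0, -0.08, 0]
    - [0, 0, -0.13, 0]
    - [-0.05, -0.05, -0.18, 0]
    - [-0.1, -0.1, -0.23, 5]
  hand: 0.6

```text
clock: 33.5
tcp_pos: [0.5357, -0.0622, 0.3159]
orientation: [0.966, 0.259, 0.0, 0.0]
contact_force: [-0.7, -0.2, 0.1]
finger_gap: 0.602
gripper_force: 0.0
```

```bash
python3 -c "
from h import *
dial();inlev();delta(g(1.35)+[0,0,.054+.06],PSI-90)"
```

```text
top 0 0
scene 84 6
bar -146.09415827440424 [ 0.61775819 -0.07658808  0.06453107]
white dir 17.014252626629595 [ 0.63234256 -0.07164994  0.06707173]
lev [  92.2 -202.2  253.3]
delta [0.0296, -0.2275, -0.0285] turn 35.59 psi 29.94 tcp [ 0.5346 -0.0618  0.321 ] F [0.2 0.8 0.7] t 33.6 gap 0.5986880090950718 q [-0.18  0.08  1.34 -0.    1.71  0.86]
```

Call:
step_arm:
  moves:
    - [0.01, -0.03, -0.03, 5]
    - [0.015, -0.07, -0.03, 11]
    - [0.02, -0.11, -0.03, 17]
    - [0.025, -0.15, -0.03, 23]
    - [0.028, -0.19, -0.03, 29]
    - [0.03, -0.2275, -0.03, 35.6]
    - [0.03, -0.2275, -0.03, 35.6]
    - [0.03, -0.2275, -0.03, 35.6]

```text
clock: 34.4
tcp_pos: [0.4486, 0.1502, 0.344]
orientation: [0.999, -0.047, -0.0, 0.0]
contact_force: [-0.1, -0.7, 0.7]
finger_gap: 0.599
gripper_force: 0.0
```

```bash
python3 -c "
from h import *
dial();inlev();delta(lev(-18,0.3,219),PSI-90)"
```

```text
top 66 11
bar -147.85790893962564 [ 0.61687991 -0.07564525  0.06681825]
white dir 34.86565483076539 [ 0.62902452 -0.06827967  0.06809793]
scene 0 0
lev [-13.7  -0.8 276.3]
delta [-0.0043, -0.0012, 0.0573] turn 0.12 psi -5.52 tcp [0.4491 0.1491 0.344 ] F [ 0.1 -0.4 -0.4] t 34.5 gap 0.5984755844734058 q [ 0.24 -0.1   1.47 -0.    1.77  1.91]
```

The dial reads 32 to 34°, which is at the off dot. Now I'll reopen the clamp.

Call:
step_arm:
  moves:
    - [-0.004, -0.001, 0.015, 0]
    - [-0.004, -0.001, 0.03, 0]
    - [-0.004, -0.001, 0.042, 0]
    - [-0.004, -0.001, 0.05, 0]
    - [-0.004, -0.001, 0.057, 0]
    - [-0.004, -0.001, 0.057, 0]
    - [-0.004, -0.001, 0.057, 0]
    - [-0.004, -0.001, 0.057, 0]

```text
clock: 35.3
tcp_pos: [0.445, 0.1512, 0.2882]
orientation: [0.999, -0.048, 0.001, -0.0]
contact_force: [-0.7, 1.8, 1.7]
finger_gap: 0.599
gripper_force: 0.0
```

Call:
step_arm:
  moves:
    - [0, 0, 0, 0]
    - [0, 0, 0, 0]
    - [0, 0, 0, 0]
    - [0, 0, 0, 0]
    - [0, 0, 0, 0]
    - [0, 0, 0, 0]
    - [0, 0, 0, 0]
    - [0, 0, 0, 0]
  hand: 0.1
  squeeze: 30

```text
clock: 36.1
tcp_pos: [0.4448, 0.1508, 0.2879]
orientation: [0.999, -0.049, 0.0, 0.0]
contact_force: [-2.6, -5.0, 4.6]
finger_gap: 0.207
gripper_force: 34.1
```

```bash
python3 - <<'E'
from h import *
inlev();s=manip.get_state();print(s['contact_force'])
P=(s['tcp_pos']-[0,0,.054]-NEST)@B-[.124,0,.063];r=np.hypot(P[0],P[2]);q0=.8-np.arctan2(P[0],P[2]);print(r,q0)
f=lambda q:B@np.array([r*np.sin(.8-q),0,r*np.cos(.8-q)])
for q in np.r_[1.3:-.06:-.1]:
    print(round(q,2),(H.T@(f(q)-f(1.35))*1000).round(1))
E
```

```text
lev [-18.1   0.5 220.2]
[-2.59521592 -4.96020216  4.57183268]
0.10629435196107948 1.3613140793082064
1.3 [2.7 0.  4.6]
1.2 [ 8.6 -0.  13.4]
1.1 [15.4  0.  21.5]
1.0 [23.  0. 29.]
0.9 [31.4  0.  35.6]
0.8 [40.3  0.  41.4]
0.7 [49.7  0.  46.2]
0.6 [59.6  0.  50.1]
0.5 [69.9 -0.  52.9]
0.4 [80.3  0.  54.8]
0.3 [90.9  0.  55.6]
0.2 [101.5   0.   55.3]
0.1 [112.1   0.   53.9]
-0.0 [122.4   0.   51.6]
```

Call:
step_arm:
  moves:
    - [0.0027, 0, -0.0046, 0]
    - [0.0055, 0, -0.009, 0]
    - [0.0086, 0, -0.0134, 0]
    - [0.012, 0, -0.0176, 0]
    - [0.0154, 0, -0.0215, 0]
    - [0.02, 0, -0.0263, 0]
    - [0.0255, 0, -0.031, 0]
    - [0.0314, 0, -0.0356, 0]

```text
clock: 36.9
tcp_pos: [0.476, 0.1479, 0.3224]
orientation: [0.999, -0.048, -0.001, 0.001]
contact_force: [-3.1, -3.8, -6.2]
finger_gap: 0.206
gripper_force: 34.0
```

Call:
step_arm:
  moves:
    - [0.0065, 0, -0.0043, 0]
    - [0.0135, 0, -0.0082, 0]
    - [0.0208, 0, -0.0117, 0]
    - [0.0282, 0, -0.0145, 0]
    - [0.036, 0, -0.0168, 0]
    - [0.0437, 0, -0.0185, 0]
    - [0.0516, 0, -0.0196, 0]
    - [0.0595, 0, -0.02, 0]

```text
clock: 37.7
tcp_pos: [0.5351, 0.1423, 0.3428]
orientation: [0.999, -0.048, -0.002, 0.0]
contact_force: [-6.4, -3.5, -1.7]
finger_gap: 0.204
gripper_force: 34.6
```

Call:
step_arm:
  moves:
    - [0.005, 0, 0, 0]
    - [0.0106, 0, 0.0003, 0]
    - [0.016, 0, 0.0009, 0]
    - [0.0212, 0, 0.0017, 0]
    - [0.0265, 0, 0.0028, 0]
    - [0.0315, 0, 0.004, 0]
    - [0.035, 0, 0.005, 0]
    - [0.035, 0, 0.005, 0]

```text
clock: 38.5
tcp_pos: [0.5703, 0.1389, 0.3383]
orientation: [0.999, -0.048, -0.0, -0.0]
contact_force: [-3.4, -3.0, -0.9]
finger_gap: 0.205
gripper_force: 34.7
```

```bash
python3 - <<'E'
from h import *
inlev();s=manip.get_state();print(s['contact_force'],s['ft_torque']);edges()
E
```

```text
lev [108.    1.  270.6]
[-3.38393158 -2.95115627 -0.89722402] [-0.45600575  0.83781552  0.08844989]
-50 89 -24.9 22.8
-35 89 -24.9 22.4
-20 91 -24.2 21.6
-5 101 -24.9 22.1
10 107 -24.9 22.5
25 99 -24.8 22.3
40 37 -24.9 21.3
```

Pushing on until the open stop is felt.

Call:
step_arm:
  moves:
    - [0.0015, 0, 0, 0]
    - [0.003, 0, 0.001, 0]
    - [0.0045, 0, 0.001, 0]
    - [0.006, 0, 0.002, 0]
    - [0.0075, 0, 0.002, 0]
    - [0.0085, 0, 0.003, 0]
    - [0.0085, 0, 0.003, 0]
    - [0.0085, 0, 0.003, 0]

```text
clock: 39.35
tcp_pos: [0.5778, 0.1383, 0.3359]
orientation: [0.999, -0.048, -0.001, 0.0]
contact_force: [-9.3, -2.2, 3.1]
finger_gap: 0.206
gripper_force: 35.0
```

Call:
step_arm:
  moves:
    - [0.001, 0, 0, 0]
    - [0.002, 0, 0.001, 0]
    - [0.003, 0, 0.001, 0]
    - [0.004, 0, 0.001, 0]
    - [0.004, 0, 0.001, 0]
    - [0.004, 0, 0.001, 0]
    - [0.004, 0, 0.001, 0]
    - [0.004, 0, 0.001, 0]

```text
clock: 40.15
tcp_pos: [0.5788, 0.1383, 0.3357]
orientation: [0.999, -0.048, -0.005, 0.0]
contact_force: [-34.6, -4.3, 10.6]
finger_gap: 0.206
gripper_force: 35.7
```

The open stop is felt firmly. I'll back off, release and clear away.

Call:
step_arm:
  moves:
    - [-0.003, 0, 0, 0]
    - [-0.003, 0, 0, 0]
    - [-0.003, 0, 0, 0]
    - [-0.003, 0, 0, 0]
    - [-0.003, 0, -0.01, 0]
    - [-0.003, 0, -0.04, 0]
    - [-0.003, 0, -0.08, 0]
    - [-0.003, 0, -0.1, 0]
  hand: 0.7

```text
clock: 40.95
tcp_pos: [0.5794, 0.138, 0.4389]
orientation: [0.999, -0.048, 0.003, -0.001]
contact_force: [-0.5, -0.5, 0.5]
finger_gap: 0.704
gripper_force: 0.0
```

Call:
step_arm:
  moves:
    - [0, 0.03, 0, 0]
    - [0, 0.08, 0, 0]
    - [-0.03, 0.12, 0, 0]
    - [-0.06, 0.16, 0, 0]
    - [-0.09, 0.2, 0, 0]
    - [-0.12, 0.22, 0, 0]
    - [-0.12, 0.22, 0, 0]
    - [-0.12, 0.22, 0, 0]

```text
clock: 41.75
tcp_pos: [0.4386, -0.0696, 0.4353]
orientation: [0.999, -0.049, 0.001, 0.0]
contact_force: [-0.4, -0.3, 0.1]
finger_gap: 0.7
gripper_force: 0.0
```

```bash
python3 - <<'E'
from h import *
deck();edges();dial()
for nm in('top','scene'):
    p,d=snapshot(nm);v,u=np.mgrid[0:420,0:560];W=back(nm,u,v,d);T=np.load(nm+'0.npz');W0=back(nm,u,v,T['d'])
    L=(W-NEST)@H*1000;m=(d>0)&(abs(L[...,1])<20)&(L[...,2]>190)&(L[...,2]<250)&(L[...,0]>70)&(L[...,0]<130)&(p.max(-1)<80);L0=(W0-NEST)@H*1000;m0=(abs(L0[...,1])<20)&(L0[...,2]>190)&(L0[...,2]<250)&(L0[...,0]>70)&(L0[...,0]<130)&(T['p'].max(-1)<80)
    print(nm,'grip now',m.sum(),L[m].mean(0).round(1),'start',m0.sum(),L0[m0].mean(0).round(1))
    for k,c in dict(glue=(.719,-.020),tin=(.7157,-.125),case=(.657,-.21)).items():
        f=lambda W,D:W[(D>0)&(np.hypot(W[...,0]-c[0],W[...,1]-c[1])<.06)&(W[...,2]>.015)&(W[...,2]<.1)].mean(0).round(4)
        print(k,f(W,d),f(W0,T['d']))
E
```

```text
deck n(nest) [-0.003  0.008  1.   ] pct 359 [[-24.5, -57.4, 36.7], [-2.8, -11.5, 38.4], [22.0, 36.9, 40.0]]
-50 92 -24.7 22.9
-35 96 -24.8 22.6
-20 101 -24.9 22.2
-5 95 -24.9 22.6
10 101 -25.1 22.4
25 95 -25.1 22.2
40 41 -24.9 21.4
top 67 11
bar -147.77368161688173 [ 0.61694921 -0.07569987  0.06609467]
white dir 34.42479453344435 [ 0.62921724 -0.06827519  0.06688793]
scene 86 6
bar -146.29226060319897 [ 0.61794359 -0.07629239  0.06471834]
white dir 22.044846284775094 [ 0.63115462 -0.07069222  0.06893979]
top grip now 105 [ 98.6  -1.6 221.5] start 104 [ 98.4  -1.7 221.9]
glue [ 0.7189 -0.0203  0.052 ] [ 0.7193 -0.0203  0.0527]
tin [ 0.713  -0.129   0.0384] [ 0.7133 -0.1287  0.0374]
case [ 0.6569 -0.2101  0.025 ] [ 0.6569 -0.2101  0.025 ]
scene grip now 178 [ 98.3   1.8 217.6] start 177 [ 98.5   2.  218.1]
glue [ 0.7192 -0.0165  0.0473] [ 0.7194 -0.0164  0.0471]
tin [ 0.713  -0.127   0.0375] [ 0.7128 -0.1269  0.0371]
case [ 0.6571 -0.2101  0.0251] [ 0.6573 -0.2098  0.0252]
```

The clamp is back at its starting open pose, the hull is seated flat against the stops, the dial is at off, and the case, bottle and tin haven't moved.

```bash
python3 -c "
from station import manip
print(manip.finish_job())"
```

```text
the job is handed in; nothing more can be done
None
```

I handed the job in at about 42 s. The hull lies flat in the nest against the stops. It was clamped, the dial was turned to the long mark for over 2 s and then back to off, and the clamp is fully open again. The case, bottle and tin did not move.

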